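# Set up a photometer with its kinematic sample plate and reference cells

## Task

Get the photometer ready for a calibration reading: first lift the grey dust cover off the mount and lay it down in the middle of the green mat, then set the sample plate on the three balls, handle up and its red marks on the detector side of the rings, and push it down until the sprung rollers snap over its side bars and it is fully home. With the plate home, stand every reference cell that is there upright in the centre of the ring of its own cap colour, its black pointer facing that ring's red mark, and only when all are in place throw the red lever fully over, away from the robot. Leave the amber bottle and the flask alone.

Things in the scene. Friction and masses are not known exactly. Their poses are not given: they have to be found in the camera images.
- base: fixed white photometer base, deck x -80 to 130, y -125 to 125 mm of its origin, deck top at z 30. Origin on the bench under the mount's middle; +x points to the blue detector head (x 90 to 128, y -60 to 60, top at z 75). Three steel balls, 14 mm diameter, centres z 44, at x,y (50,0), (-32,44), (-32,-44). A sprung jaw and a steel bracket (top z 58) stand at either side, y 77 to 124 and -77 to -124.
- seat (a point): where the plate's origin is when fully home: 41 mm above the base origin, axes as the base's. At either side of it (y +77, -77 mm) a free-turning brass roller, 10 mm diameter, 34 mm long along x, axis 60 mm above the bench, gives way outwards up to 10 mm on springs (4 N at first, then 0.5 N per mm).
- plate: loose aluminium sample plate, 0.4 kg, 132 x 132 mm, top face 20 mm above its origin, rim 8 mm higher and 4 mm thick round it. Origin: centre of its underside, z up. Starts on the bench on three feet 1 mm high. Steel side bars, 12 mm diameter, 60 mm long along x, at y +72 and -72, z 11 mm. Three radial vee grooves below, 20 mm wide, 28 mm long, at the x,y of the balls; fit only with the plate's +x to the detector.
- plate_handle (a point): top centre of the plate's black upright handle, 70 mm above the plate's origin. Handle: 26 mm along x, 14 mm along y, from z 20 to 70 mm. As the plate goes down, the side bars push the rollers apart from about 18 to 9 mm above home (up to 20 N in all); once past, the rollers ride over the bars and pull the plate home with about 10 N. If pushed less, it is pushed back up and stands unseated.
- cover: loose grey dust cover, 0.16 kg, 124 x 120 mm, origin at the centre of its lower edge, z up; top face 20 mm above the origin, and on it an orange upright grip 44 mm along x, 16 mm along y, from 20 to 58 mm above the origin. Starts lying on the three balls of the base, its origin 35 mm above the bench.
- mat: fixed green mat on the bench, 160 x 160 mm, 3 mm thick; origin at the centre of its underside.
- lever (a joint): red-tipped toggle lever on a grey block (70 x 50 x 25 mm): 0 = leaning 0.5 rad to the block's -x side (towards the robot), 1.0 = leaning 0.5 rad to its +x side. It stays where it is left; about 1 N at the tip moves it. Pivot 22 mm above the bench over the middle of the block.
- lever_tip (a point): centre of the lever's red ball (26 mm diameter), 80 mm from the pivot.
- lever_base: the fixed grey block of the lever; origin at the centre of its underside, the lever swings about its y axis towards +x.
- amber: bystander: amber bottle, 64 mm diameter, 130 mm tall, loose; origin under its centre.
- flask: bystander: glass conical flask, 68 mm diameter, 98 mm tall, loose; origin under its centre.
- cell_blue: solid glass reference cell with a blue cap, round body 28 mm in diameter, 46 mm tall, on a weighted steel foot 36 mm in diameter and 6 mm high; 80 g; origin at the centre of its underside, z up. A black pointer nose, 4 mm wide and 8 mm tall, sticks out of the cap towards the cell's +x, from the wall to 23 mm from the axis, 38 to 46 mm above the origin. Starts standing on the bench. May be absent.
- tip_blue (a point): point on the pointer of the blue cell, 22 mm from the axis along its +x and 42 mm above its origin.
- mark_blue (a point): point on the red mark of the blue ring, 22 mm from the ring's centre towards the plate's +x. The ring (blue, painted flat on the plate's top face, 44 mm diameter) has its centre at x 36, y 36 mm, z 20 mm of the plate.
- cell_green: solid glass reference cell with a green cap, round body 28 mm in diameter, 46 mm tall, on a weighted steel foot 36 mm in diameter and 6 mm high; 80 g; origin at the centre of its underside, z up. A black pointer nose, 4 mm wide and 8 mm tall, sticks out of the cap towards the cell's +x, from the wall to 23 mm from the axis, 38 to 46 mm above the origin. Starts standing on the bench. May be absent.
- tip_green (a point): point on the pointer of the green cell, 22 mm from the axis along its +x and 42 mm above its origin.
- mark_green (a point): point on the red mark of the green ring, 22 mm from the ring's centre towards the plate's +x. The ring (green, painted flat on the plate's top face, 44 mm diameter) has its centre at x 36, y -36 mm, z 20 mm of the plate.
- cell_yellow: solid glass reference cell with a yellow cap, round body 28 mm in diameter, 46 mm tall, on a weighted steel foot 36 mm in diameter and 6 mm high; 80 g; origin at the centre of its underside, z up. A black pointer nose, 4 mm wide and 8 mm tall, sticks out of the cap towards the cell's +x, from the wall to 23 mm from the axis, 38 to 46 mm above the origin. Starts standing on the bench. May be absent.
- tip_yellow (a point): point on the pointer of the yellow cell, 22 mm from the axis along its +x and 42 mm above its origin.
- mark_yellow (a point): point on the red mark of the yellow ring, 22 mm from the ring's centre towards the plate's +x. The ring (yellow, painted flat on the plate's top face, 44 mm diameter) has its centre at x -36, y 36 mm, z 20 mm of the plate.
- cell_white: solid glass reference cell with a white cap, round body 28 mm in diameter, 46 mm tall, on a weighted steel foot 36 mm in diameter and 6 mm high; 80 g; origin at the centre of its underside, z up. A black pointer nose, 4 mm wide and 8 mm tall, sticks out of the cap towards the cell's +x, from the wall to 23 mm from the axis, 38 to 46 mm above the origin. Starts standing on the bench. May be absent.
- tip_white (a point): point on the pointer of the white cell, 22 mm from the axis along its +x and 42 mm above its origin.
- mark_white (a point): point on the red mark of the white ring, 22 mm from the ring's centre towards the plate's +x. The ring (white, painted flat on the plate's top face, 44 mm diameter) has its centre at x -36, y -36 mm, z 20 mm of the plate.
Things that resemble listed ones, but are neither listed nor needed, are in the scene too. Leave any brown, pink or turquoise look-alike of the plate alone.

How it is judged:
On the way, in this order (a step that is already met when the one before it is completed fails the run):
1. the dust cover lies on the green mat (horizontal distance between cover and mat below 0.035 m and height (world z) of cover below 0.008 m and angle between cover's own z axis and vertical below 0.06 rad and linear speed of cover below 0.02 m/s), for 0.2 s.
2. the plate is fully home on the three balls (distance between plate and seat below 0.003 m and angle between plate's own z axis and vertical below 0.03 rad and angle between the x axis of plate and the x axis of base, either way round below 0.035 rad and contact force between the fingers and plate below 0.5 N), for 0.3 s.
3. every cell present stands in its ring, pointer to the mark, let go (x of cell_blue in the frame of plate between 0.03 and 0.042 m and y of cell_blue in the frame of plate between 0.03 and 0.042 m and horizontal distance between tip_blue and mark_blue below 0.007 m and z of cell_blue in the frame of plate between 0.017 and 0.0235 m and angle between each of cell_blue, cell_green, cell_yellow, cell_white's own z axis and vertical below 0.08 rad and linear speed of each of cell_blue, cell_green, cell_yellow, cell_white below 0.02 m/s and x of cell_green in the frame of plate between 0.03 and 0.042 m and y of cell_green in the frame of plate between -0.042 and -0.03 m and horizontal distance between tip_green and mark_green below 0.007 m and z of cell_green in the frame of plate between 0.017 and 0.0235 m and x of cell_yellow in the frame of plate between -0.042 and -0.03 m and y of cell_yellow in the frame of plate between 0.03 and 0.042 m and horizontal distance between tip_yellow and mark_yellow below 0.007 m and z of cell_yellow in the frame of plate between 0.017 and 0.0235 m and x of cell_white in the frame of plate between -0.042 and -0.03 m and y of cell_white in the frame of plate between -0.042 and -0.03 m and horizontal distance between tip_white and mark_white below 0.007 m and z of cell_white in the frame of plate between 0.017 and 0.0235 m and distance between plate and seat below 0.003 m and angle between plate's own z axis and vertical below 0.03 rad and angle between the x axis of plate and the x axis of base, either way round below 0.035 rad and contact force between the fingers and cell_blue below 0.5 N and contact force between the fingers and cell_green below 0.5 N and contact force between the fingers and cell_yellow below 0.5 N and contact force between the fingers and cell_white below 0.5 N), for 0.2 s.
4. the lever is thrown over (value of joint lever above 0.8 rad), for 0.2 s.
At the end, for the whole second after the job is handed in: Cover flat on the mat within 35 mm of its middle; plate within 3 mm of home, level, squared within 2 degrees; every cell present upright and still on the plate, within 6 mm (x and y) of its ring centre, pointer tip within 7 mm of its mark point; lever beyond 0.8 rad (all of step 1 and distance between plate and seat below 0.003 m and angle between plate's own z axis and vertical below 0.03 rad and angle between the x axis of plate and the x axis of base, either way round below 0.035 rad and x of cell_blue in the frame of plate between 0.03 and 0.042 m and y of cell_blue in the frame of plate between 0.03 and 0.042 m and horizontal distance between tip_blue and mark_blue below 0.007 m and z of cell_blue in the frame of plate between 0.017 and 0.0235 m and angle between each of cell_blue, cell_green, cell_yellow, cell_white's own z axis and vertical below 0.08 rad and linear speed of each of cell_blue, cell_green, cell_yellow, cell_white, plate below 0.02 m/s and x of cell_green in the frame of plate between 0.03 and 0.042 m and y of cell_green in the frame of plate between -0.042 and -0.03 m and horizontal distance between tip_green and mark_green below 0.007 m and z of cell_green in the frame of plate between 0.017 and 0.0235 m and x of cell_yellow in the frame of plate between -0.042 and -0.03 m and y of cell_yellow in the frame of plate between 0.03 and 0.042 m and horizontal distance between tip_yellow and mark_yellow below 0.007 m and z of cell_yellow in the frame of plate between 0.017 and 0.0235 m and x of cell_white in the frame of plate between -0.042 and -0.03 m and y of cell_white in the frame of plate between -0.042 and -0.03 m and horizontal distance between tip_white and mark_white below 0.007 m and z of cell_white in the frame of plate between 0.017 and 0.0235 m and value of joint lever above 0.8 rad); the robot touches nothing.
It fails at once if a bystander (amber) is shifted by more than 30 mm (distance of amber from where it was at the start of the episode above 0.03 m).
It fails at once if a bystander (flask) is shifted by more than 30 mm (distance of flask from where it was at the start of the episode above 0.03 m).
Of cell_blue, cell_green, cell_yellow, cell_white only 2 to 4 are there at a start; the rules pass over those that are not, and their reading is None.
At some moment in a run one of cell_blue, cell_green, cell_yellow, cell_white may be knocked a few centimetres aside while the robot is not near it.
It also fails if it takes over 210 s, if anything falls off the work surface, if the arm or the gripper's body presses on something with over 40 N, if the wrist force passes 120 N, or if a joint passes its speed limit or range.

## Robot

A 7-joint arm with a two-finger parallel gripper is mounted at the origin on the work surface. World frame = base frame: x ahead of the robot, y to its left, z up, the work surface at z = 0. Lengths are in m, angles in rad, forces in N, time in s.
With the tool pointing down it reaches from about 0.4 to 0.875 m from the base axis. Payload 19.3 kg.
Tool frame: the origin (TCP) lies at the very end of the fingers, on their centre line; the grasp point (between the pads) lies 19 mm behind it; z points along the fingers, y is the direction in which the jaws open and shut (so a half turn about z gives the same grasp; the last joint's range is limited). The gripper opens to 85 mm and grips with 20 to 120 N. Pads are 22 mm wide; open, the fingers measure 114 mm over their backs; the gripper's body (76 mm by 85 mm) begins 54 mm behind the grasp point. The pads swing forward as they close: fully open they stand 13 mm farther back than shut.
Start: joints at [-1.211, 0.521, -0.036, 1.599, 0.021, 1.021, -0.113], TCP at [0.26, 0.568, 0.231] pointing down, gripper open.
Joint ranges: [-2.91, 2.91], [-0.3, 2.13], [-1.5, 1.42], [0.17, 2.43], [-1.26, 4.41], [0.16, 1.93], [-2.52, 2.52]. Speed limits (rad/s): [1.89, 1.89, 2.39, 2.39, 3.01, 3.01, 3.01].

## Interface

Orientations are given as [roll, pitch, yaw] about the fixed x, y, z axes, in that order (R = Rz(yaw) Ry(pitch) Rx(roll)).
In Python, from workcell import telemetry, imaging, ticket gives the robot as it stands.
- The arm moves only by the tool carry_out, never from a script. Its argument "series" is a list of rows, each a list of 7 numbers: the shift along the tool's x, y, z in m, then the turn, a rotation vector about the tool's x, y, z in rad, then the closure in counts, from 0 (fully open) to 255 (shut). In form: [[tx, ty, tz, ax, ay, az, jaw], ...]. A call has 1 to 10 rows; each row is the pose to reach, as a shift and turn from the pose commanded when the call began, along the tool's axes at that moment; what a row does not reach only later rows make up. A row lasts 1/8 s, in which the tool goes at most 62.5 mm and 10.7 degrees, less where a joint would pass 70% of its speed; a pose out of reach is approached as far as the arm can. A call with a gripper value outside its range is refused whole. The fingers move at their own pace and stop on an object; "force" is the grip in N (left out, the last holds). Time passes only in rows, so rows that repeat a pose let the fingers close. It gives the time, the measured TCP pose, the force and the opening at its end, in the units of the state.
- telemetry.observe(): the state, without advancing time (a new reading comes with each control period).
- imaging.grab_frame(name): name is "scene" or "top"; returns (picture, depth): 400x640x3 uint8, blue, green, red; 400x640 float32, m along the optical axis (not along the pixel's ray), 0 where there is no reading.
- imaging.camera_info(name): a dict with "mtx" (3x3 intrinsics, pixels), "extrinsics" (4x4, takes a point from camera to world coordinates). Camera axes: x right, y down, z forward; pixel columns grow to the right and rows downward; lengths in m; the calibration is good to about 2 mm. A picture is of the moment at which its call begins. camera_info takes no time and is no camera call.
- ticket.job_done(): hands the job in, once; it reports no verdict.
The state is a dict: "clock": time; "qpos": joint angles; "qd": joint speeds; "joint_efforts": joint torques, N m; "position": TCP position; "tool_rot": TCP orientation; "force": force on the tool from outside, world axes, zero at the start; "moment": the same for the moment, N m; "grip_width": finger opening in m.
Only numpy, scipy, OpenCV 4.12 (cv2) and the standard library are available. Lean on these libraries where they do the work, as an engineer would, in place of code of your own. Each camera call takes 0.05 s, during which the arm holds its last target.

## Working session

There is one attempt and no reset: what is moved stays moved. The work goes in short steps, Python scripts to look and compute and a tool call to move; the robot and the scene stay as the last step left them, time stands still between calls to the robot, and variables do not carry over. Pictures are saved under pics/ and viewed, and the job is handed in when it is done.

Besides the shell and the picture viewer there is one more tool, called after "Request:" as name([rows], argument=value, ...), one row to a line, values as JSON. carry_out: Moves the arm, as the interface text tells. Its arguments: {"type":"object","properties":{"series":{"type":"array"},"force":{"type":"number"}},"required":["series"]}

```bash
ls; mkdir -p pics; python3 - <<'E'
from workcell import telemetry, imaging
import cv2,numpy as np
print(telemetry.observe())
for n in("scene","top"):
    p,d=imaging.grab_frame(n); cv2.imwrite(f"pics/{n}0.png",p); np.save(f"{n}0.npy",d)
    i=imaging.camera_info(n); print(n,np.round(i["mtx"],2).tolist(),np.round(i["extrinsics"],4).tolist(), (d==0).mean())
E
```

```text
pics
{'clock': 0.0, 'qpos': array([-1.21118737,  0.52201755, -0.03631825,  1.59997785,  0.02124669,
        1.02111796, -0.11283952]), 'qd': array([-0.00065539,  0.00102021,  0.00178112, -0.00036128,  0.00018207,
        0.00041722, -0.00017969]), 'joint_efforts': array([-2.45997207e-04, -9.27107334e+01,  1.97979525e+00, -3.69951117e+01,
        1.78589911e-02,  7.79728463e-03,  1.52901979e-06]), 'position': array([0.2603486 , 0.56783158, 0.23073445]), 'tool_rot': array([-3.14046465e+00,  1.25350070e-04,  2.71175021e+00]), 'force': array([-0.84990323, -0.06615073, -0.03617376]), 'moment': array([-0.07183031, -0.06908003, -0.01444831]), 'grip_width': 0.08511584912094798}
scene [[384.81, 0.0, 322.36], [0.0, 384.81, 197.23], [0.0, 0.0, 1.0]] [[-0.1386, 0.5883, -0.7967, 1.4141], [0.9903, 0.0927, -0.1039, 0.1801], [0.0127, -0.8033, -0.5954, 0.7665], [0.0, 0.0, 0.0, 1.0]] 0.0039140625
top [[441.14, 0.0, 311.76], [0.0, 441.14, 193.92], [0.0, 0.0, 1.0]] [[-0.0185, -0.9934, 0.113, 0.3789], [-0.9998, 0.0195, 0.0077, 0.0318], [-0.0099, -0.1129, -0.9936, 1.4052], [0.0, 0.0, 0.0, 1.0]] 0.0041015625
```

View pics/scene0.png

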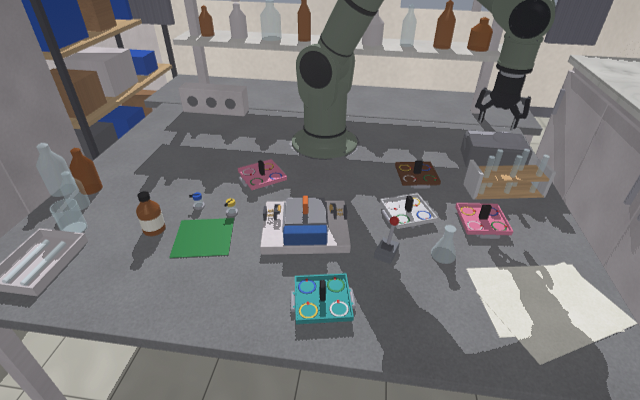

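View pics/top0.png

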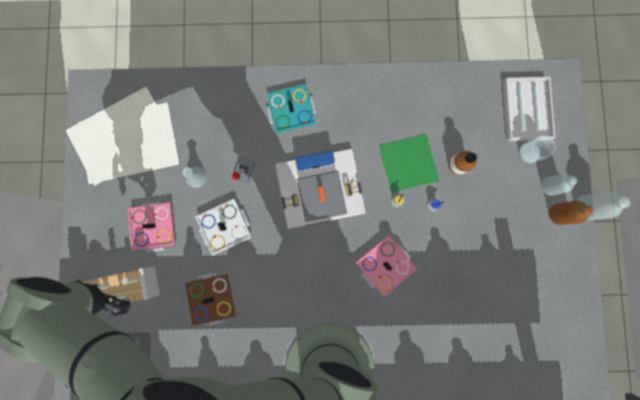

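```bash
cat > h.py <<'E'
import cv2,numpy as np
from workcell import telemetry, imaging
def crop(img,x0,y0,x1,y1,name,k=None):
    c=img[y0:y1,x0:x1]; k=k or min(800/c.shape[1],600/c.shape[0])
    c=cv2.resize(c,None,fx=k,fy=k,interpolation=cv2.INTER_CUBIC); cv2.imwrite("pics/"+name,c[:600,:800])
def cam(n): i=imaging.camera_info(n); return i["mtx"],i["extrinsics"]
def ray(n,uv,z):
    K,E=cam(n); uv=np.atleast_2d(uv).astype(float)
    d=np.c_[(uv[:,0]-K[0,2])/K[0,0],(uv[:,1]-K[1,2])/K[1,1],np.ones(len(uv))]@E[:3,:3].T
    t=(z-E[2,3])/d[:,2]; return E[:3,3]+d*t[:,None]
def proj(n,P):
    K,E=cam(n); P=np.atleast_2d(P); c=(P-E[:3,3])@E[:3,:3]; return (c[:,:2]/c[:,2:])*[K[0,0],K[1,1]]+K[:2,2]
E
python3 - <<'E'
from h import *
s=cv2.imread("pics/scene0.png");t=cv2.imread("pics/top0.png")
crop(t,180,90,500,310,"t0a.png");crop(s,120,150,320,290,"s0a.png");crop(s,320,150,520,290,"s0b.png")
E
```

```text
(no output)
```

View pics/t0a.png

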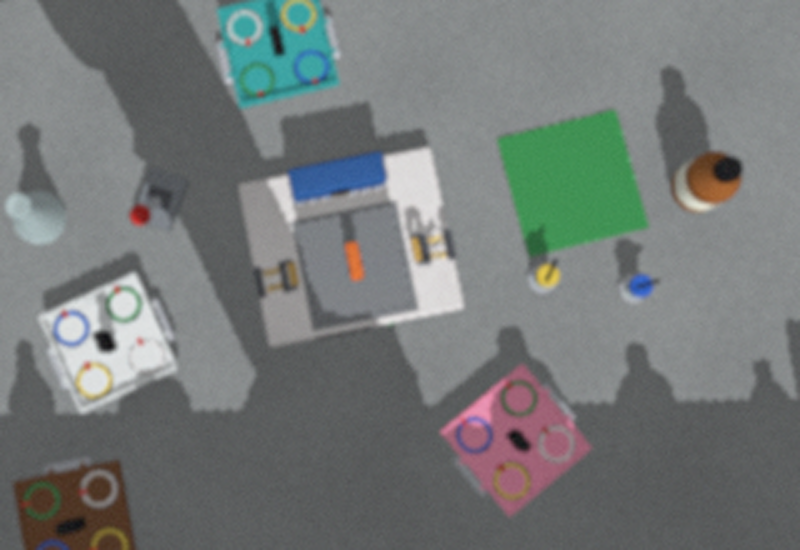

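View pics/s0a.png

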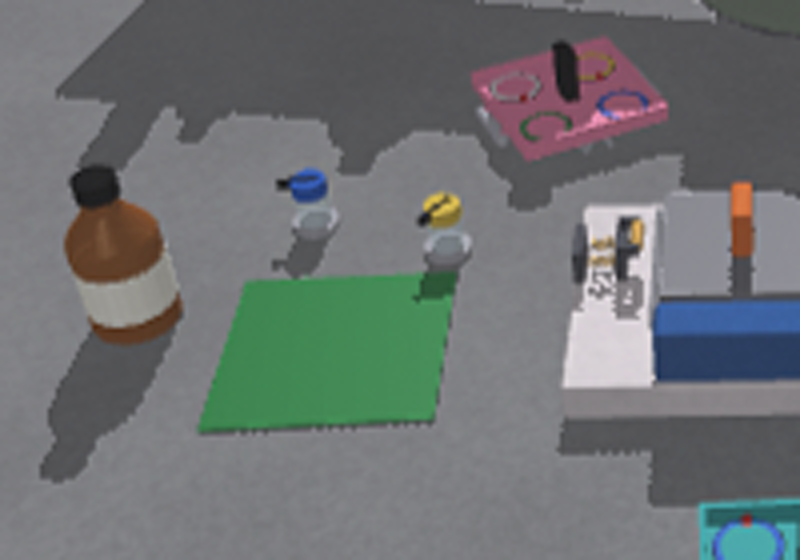

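View pics/s0b.png

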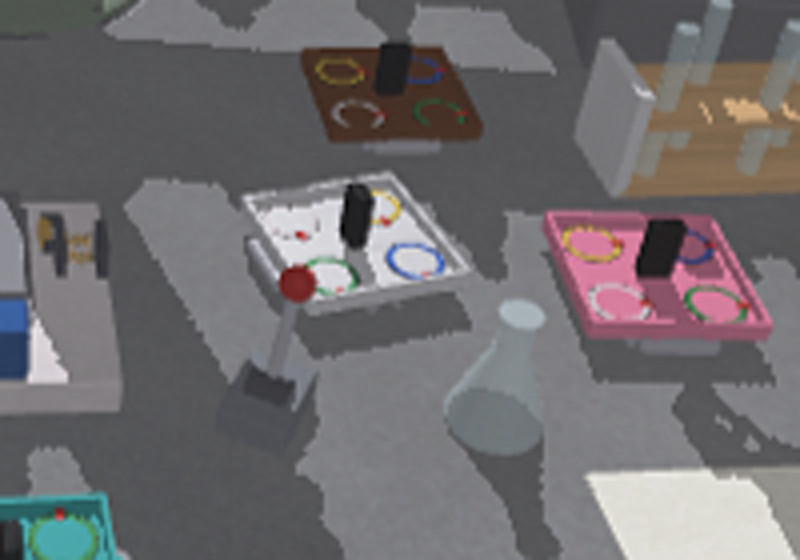

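```bash
cat >> h.py <<'E'
def cloud(n,d):
    K,E=cam(n); v,u=np.mgrid[:400,:640]; P=np.stack([(u-K[0,2])/K[0,0]*d,(v-K[1,2])/K[1,1]*d,d],-1)
    return P@E[:3,:3].T+E[:3,3]
def hsv(p): return cv2.cvtColor(p,cv2.COLOR_BGR2HSV)
def rect(P):
    (c,s,a)=cv2.minAreaRect(np.float32(P[:,:2]*1000)); return np.round(c,1),np.round(s,1),round(a,2)
E
python3 - <<'E'
from h import *
for n,roi in(("top",dict(white=(195,192,255,262),base=(270,140,372,232))),("scene",dict(white=(375,182,445,235),base=(255,190,355,260)))):
    p=cv2.imread(f"pics/{n}0.png"); d=np.load(n+"0.npy"); C=cloud(n,d); H=hsv(p)
    def big(m):
        k,l,st,ce=cv2.connectedComponentsWithStats(m.astype(np.uint8)); 
        i=1+np.argmax(st[1:,4]); return l==i, ce[i]
    def vu(m): ys,xs=np.nonzero(m); return np.c_[xs,ys]
    print(n,"bench z",np.median(C[150:160,100:600,2]) )
    hh,ss,vv=H[...,0],H[...,1],H[...,2]
    U,V=np.meshgrid(np.arange(640),np.arange(400))
    def inr(r): return (U>=r[0])&(U<r[2])&(V>=r[1])&(V<r[3])
    m,c=big((hh>50)&(hh<75)&(ss>120)&inr((370,130,440,195) if n=="top" else (165,215,240,260))); print("mat",m.sum(),rect(ray(n,vu(m),.003)))
    b=inr(roi["base"])
    m,c=big((hh>105)&(hh<125)&(ss>120)&b&(C[...,2]>.068)); print("det",m.sum(),rect(C[m]),rect(ray(n,vu(m),.075)),np.median(C[m],0))
    m,c=big((hh<15)&(ss>150)&b); print("grip",m.sum(),rect(C[m]),C[m][:,2].max())
    m=b&(C[...,2]>.022)&(C[...,2]<.038); m,c=big(m); print("deck",m.sum(),rect(C[m]))
    w=inr(roi["white"])
    m=w&(C[...,2]>.016)&(C[...,2]<.035); m,_=big(m); print("plate",m.sum(),rect(C[m]))
    m=w&(vv<60)&(C[...,2]>.06); m,c=big(m); print("handle",m.sum(),rect(C[m]),c,C[m][:,2].max(),C[m].mean(0))
    for nm,r,lo,hi in(("yellow",(380,185,412,215) if n=="top" else (215,190,245,225),22,33),("blue",(420,190,450,215) if n=="top" else (182,185,210,215),105,125)):
        m,c=big((hh>=lo)&(hh<=hi)&(ss>140)&inr(r)); print(nm,m.sum(),c,np.median(C[m],0),ray(n,c,.046 if n=="top" else .042).round(4))
    m,c=big(((hh<6)|(hh>174))&(ss>150)&inr((228,165,245,185) if n=="top" else (385,212,402,230))); print("tip",m.sum(),c,np.median(C[m],0))
E
```

```text
top bench z 0.0010521381789689865
mat 2243 (array([ 634.2, -270.3]), array([153.8, 153.4]), 12.54)
det 407 (array([636.4,  31.2]), array([ 36.9, 113.1]), 10.41) (array([635.4,  31. ]), array([ 37.2, 113. ]), 10.32) [0.63659555 0.0305995  0.07451039]
grip 60 (array([463.2,  17.4]), array([ 17. , 170.2]), 86.01) 1.4051706416540146
deck 2926 (array([555.1,  17.3]), array([212.1, 250.6]), 10.16)
plate 1750 (array([440.6, 322.7]), array([133.2, 153.8]), 23.97)
handle 23 (array([437.7, 319.6]), array([19. , 10.6]), 30.2) [221.04347826 226.2173913 ] 0.07385676153243814 [0.43782769 0.31872981 0.0696334 ]
yellow 44 [398.59090909 199.56818182] [ 0.50979846 -0.22627783  0.04546877] [[ 0.5107 -0.2255  0.046 ]]
blue 52 [435.84615385 203.76923077] [ 0.49487282 -0.33993987  0.04464886] [[ 0.4955 -0.3397  0.046 ]]
tip 32 [235.5 175.5] [0.58667099 0.26887975 0.10477497]
scene bench z -0.0010413492911400812
mat 1975 (array([ 636.1, -269.9]), array([156.3, 157.7]), 12.82)
det 431 (array([1018.6,   81.3]), array([810. , 116.9]), 7.47) (array([643.3,  32.5]), array([ 40.8, 116.6]), 8.78) [0.64289474 0.03412476 0.07330739]
grip 86 (array([533.4,  14.3]), array([44.4, 12. ]), 9.39) 0.09335583595589303
deck 1931 (array([558.6,  17.9]), array([212. , 250.2]), 10.04)
plate 1140 (array([442.3, 319.5]), array([136.5, 144.3]), 23.5)
handle 32 (array([443.4, 322.1]), array([23.3, 12.8]), 33.11) [409.5625 198.875 ] 0.07112933077440009 [0.44498433 0.3220055  0.06703268]
yellow 42 [230.47619048 202.07142857] [ 0.51583505 -0.22196433  0.04386101] [[ 0.5138 -0.2238  0.042 ]]
blue 50 [196.36 196.04] [ 0.50125858 -0.33913327  0.0431078 ] [[ 0.5002 -0.3398  0.042 ]]
tip 53 [393.64150943 220.32075472] [0.59649517 0.2688963  0.10017868]
```

```bash
cat >> h.py <<'E'
from scipy.spatial.transform import Rotation as Rn
def plan(x,y,z,yawdeg):
    s=telemetry.observe(); R=Rn.from_euler('xyz',s['tool_rot']); T=Rn.from_euler('xyz',[np.pi,0,np.radians(yawdeg)])
    d=R.inv().apply(np.array([x,y,z])-s['position']); rv=(R.inv()*T).as_rotvec()
    print("shift",d.round(4),"turn",rv.round(3),"rows",round(max(np.linalg.norm(d)/.0625,np.degrees(np.linalg.norm(rv))/10.7),1),"t",round(s['clock'],2),"yaw",np.degrees(s['tool_rot'][2]).round(1),"pos",s['position'].round(4),"q",s['qpos'].round(2))
E
python3 - <<'E'
from h import *
for n,r in(("top",(290,150,360,230)),("scene",(260,190,345,235))):
    p=cv2.imread(f"pics/{n}0.png"); d=np.load(n+"0.npy"); C=cloud(n,d);H=hsv(p)
    U,V=np.meshgrid(np.arange(640),np.arange(400)); I=(U>=r[0])&(U<r[2])&(V>=r[1])&(V<r[3])
    m=I&(C[...,2]>.047)&(C[...,2]<.062)&(H[...,1]<60); m=cv2.morphologyEx(m.astype(np.uint8),cv2.MORPH_OPEN,np.ones((3,3)));
    k,l,st,ce=cv2.connectedComponentsWithStats(m); i=1+np.argmax(st[1:,4]); print(n,st[i,4],rect(C[l==i]))
    g=I&(H[...,0]<15)&(H[...,1]>120)&(C[...,2]>.085)&(C[...,2]<.1); print("grip",g.sum(),rect(C[g]),C[g].mean(0))
plan(.533,.014,.16,10)
E
```

```text
top 1431 (array([530.8,  14. ]), array([124.3, 120. ]), 10.02)
grip 68 (array([529.1,  13.9]), array([40.5, 14.7]), 10.2) [0.52895985 0.01394927 0.09263496]
scene 998 (array([531.7,  14.3]), array([126.9, 119.9]), 9.73)
grip 50 (array([532.5,  14.2]), array([42.7, 11.8]), 9.84) [0.53363081 0.01442941 0.09091654]
shift [-0.4787 -0.3898  0.0712] turn [-0.000e+00  1.000e-03  2.537e+00] rows 13.6 t 0.1 yaw 155.4 pos [0.2603 0.5679 0.2308] q [-1.21  0.52 -0.04  1.6   0.02  1.02 -0.11]
```

The photometer cover is the grey tray with the orange grip, top (321,193). No other object resembles it. The plate candidates are:
- white/aluminium, top (222,227) and scene (408,210)
- pink, top (152,226) and (386,265)
- turquoise, top (290,106)
- brown, top (211,300)

I choose the aluminium one. The crops confirm its bare metal rim and black handle, with red marks towards world yaw 24°. The cells present are yellow, top (399,200), and blue, top (436,204).

Request:
carry_out([
  [-0.12,-0.1,0.0,0,0,0.6,0],
  [-0.24,-0.2,0.0,0,0,1.2,0],
  [-0.36,-0.3,0.0,0,0,1.8,0],
  [-0.44,-0.36,0.0,0,0,2.2,0],
  [-0.479,-0.39,0.03,0,0,2.537,0],
  [-0.479,-0.39,0.03,0,0,2.537,0],
  [-0.479,-0.39,0.03,0,0,2.537,0],
  [-0.479,-0.39,0.03,0,0,2.537,0],
  [-0.479,-0.39,0.03,0,0,2.537,0],
  [-0.479,-0.39,0.03,0,0,2.537,0],
], force=60)

```text
clock: 1.35
position: [0.534, 0.0119, 0.2012]
tool_rot: [3.141, -0.0, 0.83]
force: [1.1, 1.1, -0.3]
grip_width: 0.0853
```

```bash
python3 - <<'E'
from h import *
plan(.5315,.014,.068,10)
E
```

```text
shift [-1.000e-04 -3.200e-03  1.332e-01] turn [ 0.    -0.     0.656] rows 3.5 t 1.35 yaw 47.6 pos [0.534  0.0119 0.2012] q [-0.52  0.46  0.52  1.89 -0.3   0.86 -0.59]
```

Request:
carry_out([
  [0,-0.003,0.02,0,0,0.18,0],
  [0,-0.003,0.04,0,0,0.36,0],
  [0,-0.003,0.06,0,0,0.54,0],
  [0,-0.003,0.075,0,0,0.656,0],
  [0,-0.003,0.08,0,0,0.656,0],
  [0,-0.003,0.08,0,0,0.656,0],
])

```text
clock: 2.1
position: [0.5311, 0.016, 0.1213]
tool_rot: [3.142, 0.0, 0.184]
force: [-0.2, -0.4, 0.3]
grip_width: 0.0854
```

```bash
python3 - <<'E'
from h import *
plan(.5315,.014,.064,10)
for n in("scene",):
    p,d=imaging.grab_frame(n); crop(p,230,100,390,220,"s1.png")
E
```

```text
shift [0.0001 0.002  0.0573] turn [0.    0.    0.009] rows 0.9 t 2.1 yaw 10.5 pos [0.5311 0.016  0.1213] q [-0.57  0.62  0.61  1.96 -0.52  0.72 -1.03]
```

View pics/s1.png

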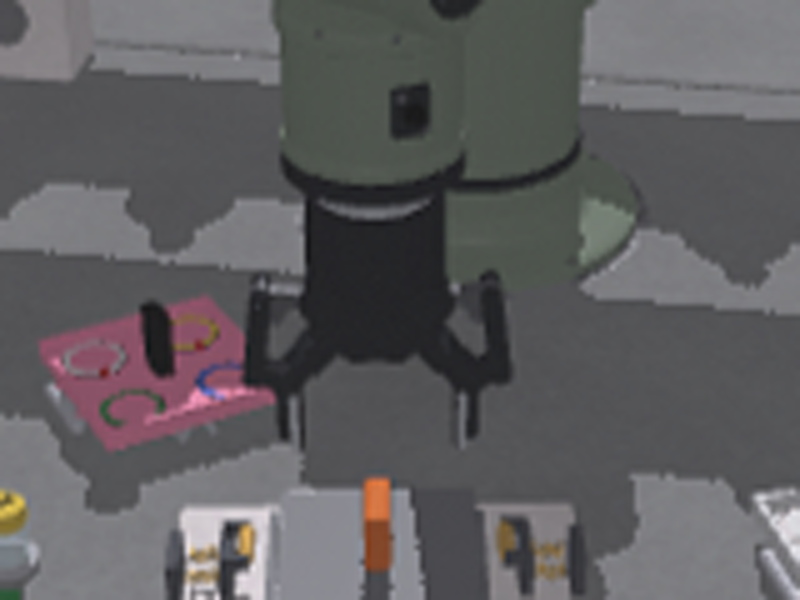

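The gripper hangs centred over the orange grip at crop (377,520), with its jaws either side. I go down and close.

Request:
carry_out([
  [0,0.002,0.02,0,0,0,0],
  [0,0.002,0.04,0,0,0,0],
  [0,0.002,0.057,0,0,0,0],
  [0,0.002,0.057,0,0,0,0],
  [0,0.002,0.057,0,0,0,255],
  [0,0.002,0.057,0,0,0,255],
  [0,0.002,0.057,0,0,0,255],
  [0,0.002,0.057,0,0,0,255],
  [0,0.002,0.057,0,0,0,255],
  [0,0.002,0.057,0,0,0,255],
], force=60)

```text
clock: 3.4
position: [0.5317, 0.014, 0.0645]
tool_rot: [3.142, -0.0, 0.181]
force: [-0.0, -0.4, 5.9]
grip_width: 0.015
```

Request:
carry_out([
  [0,0,-0.02,0,0,0,255],
  [0,0,-0.05,0,0,0,255],
  [0,0,-0.09,0,0,0,255],
  [0,0,-0.11,0,0,0,255],
  [0,0,-0.12,0,0,0,255],
  [0,0,-0.12,0,0,0,255],
])

```text
clock: 4.15
position: [0.5315, 0.0142, 0.1842]
tool_rot: [-3.141, -0.0, 0.181]
force: [0.7, -0.1, -2.0]
grip_width: 0.0148
```

```bash
python3 - <<'E'
from h import *
plan(.635,-.270,.183,12.5)
E
```

```text
shift [0.0507 0.2982 0.0012] turn [-0.    -0.    -0.037] rows 4.8 t 4.15 yaw 10.4 pos [0.5315 0.0142 0.1842] q [-0.63  0.53  0.69  1.92 -0.44  0.85 -1.1 ]
```

Request:
carry_out([
  [0.008,0.045,0,0,0,0,255],
  [0.017,0.1,0,0,0,0,255],
  [0.027,0.16,0,0,0,-0.02,255],
  [0.037,0.22,0,0,0,-0.037,255],
  [0.046,0.27,0,0,0,-0.037,255],
  [0.051,0.298,0.0,0,0,-0.037,255],
  [0.051,0.298,0.03,0,0,-0.037,255],
  [0.051,0.298,0.07,0,0,-0.037,255],
  [0.051,0.298,0.1,0,0,-0.037,255],
  [0.051,0.298,0.1,0,0,-0.037,255],
])

```text
clock: 5.4
position: [0.6334, -0.2693, 0.081]
tool_rot: [-3.139, 0.004, 0.217]
force: [1.4, -0.6, -1.6]
grip_width: 0.015
```

```bash
python3 - <<'E'
from h import *
plan(.635,-.270,.033,12.5)
p,d=imaging.grab_frame("scene"); crop(p,120,130,300,265,"s2.png")
E
```

```text
shift [0.0016 0.0011 0.048 ] turn [-0.003  0.004 -0.001] rows 0.8 t 5.4 yaw 12.5 pos [ 0.6334 -0.2693  0.081 ] q [-0.01  0.87  0.55  1.54 -0.54  0.89 -0.62]
```

View pics/s2.png

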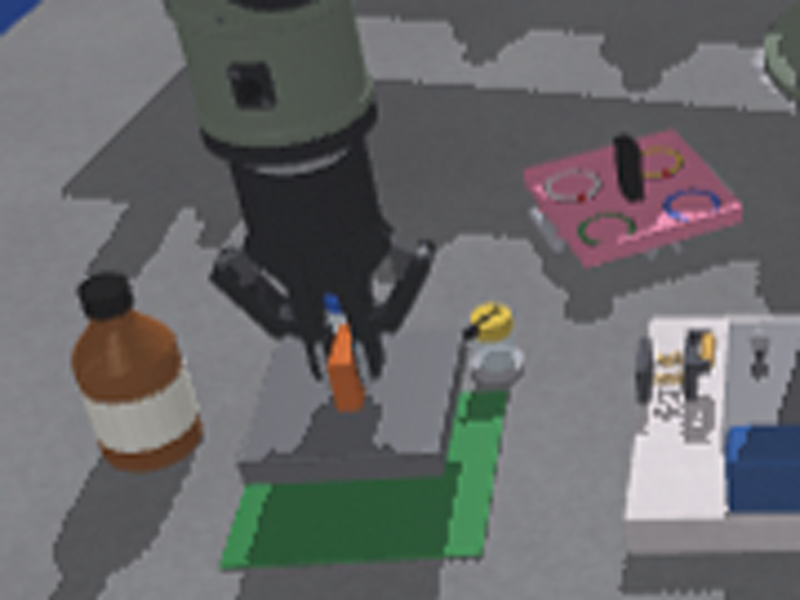

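The cover hangs level above the mat and clears the yellow cell and the amber bottle. I lower it.

Request:
carry_out([
  [0.002,0.001,0.015,-0.003,0.003,0,255],
  [0.002,0.001,0.03,-0.003,0.003,0,255],
  [0.002,0.001,0.04,-0.003,0.003,0,255],
  [0.002,0.001,0.047,-0.003,0.003,0,255],
  [0.002,0.001,0.047,-0.003,0.003,0,255],
  [0.002,0.001,0.047,-0.003,0.003,0,255],
])

```text
clock: 6.2
position: [0.6376, -0.2707, 0.0377]
tool_rot: [3.138, -0.003, 0.218]
force: [0.0, 0.3, -2.0]
grip_width: 0.0149
```

Request:
carry_out([
  [-0.002,0,0.002,0,0,0,255],
  [-0.002,0,0.004,0,0,0,255],
  [-0.002,0,0.005,0,0,0,255],
  [-0.002,0,0.005,0,0,0,255],
])

```text
clock: 6.7
position: [0.6355, -0.271, 0.0326]
tool_rot: [3.139, -0.003, 0.218]
force: [-1.2, -0.0, 4.3]
grip_width: 0.0153
```

Request:
carry_out([
  [0,0,0,0,0,0,0],
  [0,0,0,0,0,0,0],
  [0,0,0,0,0,0,0],
  [0,0,0,0,0,0,0],
  [0,0,-0.02,0,0,0,0],
  [0,0,-0.05,0,0,0,0],
  [0,0,-0.1,0,0,0,0],
  [0,0,-0.16,0,0,0,0],
  [0,0,-0.17,0,0,0,0],
  [0,0,-0.17,0,0,0,0],
])

```text
clock: 7.95
position: [0.6351, -0.2706, 0.2036]
tool_rot: [3.138, -0.005, 0.218]
force: [-0.4, 0.2, 0.1]
grip_width: 0.0853
```

```bash
python3 - <<'E'
from h import *
plan(.4415,.321,.18,24)
p,d=imaging.grab_frame("scene"); crop(p,120,130,300,265,"s3.png")
C=cloud("scene",d); U,V=np.meshgrid(np.arange(640),np.arange(400))
m=(U>165)&(U<245)&(V>195)&(V<260)&(C[...,2]>.017)&(C[...,2]<.03); print(m.sum(),rect(C[m]),np.median(C[m][:,2]))
E
```

```text
shift [-0.0613 -0.6195  0.0211] turn [ 0.004 -0.004 -0.201] rows 10.0 t 7.95 yaw 12.5 pos [ 0.6351 -0.2706  0.2036] q [-0.05  0.74  0.63  1.46 -0.47  1.08 -0.67]
1191 (array([ 595.3, -271.9]), array([215.8, 136.7]), 6.02) 0.02150888034951215
```

View pics/s3.png

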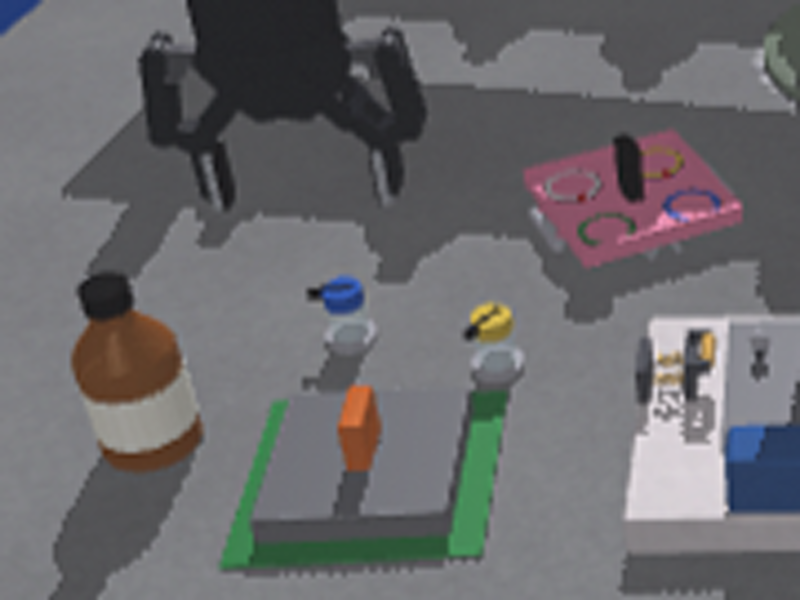

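The cover lies flat inside the mat, with even green margins. Next is the plate.

Request:
carry_out([
  [-0.006,-0.06,0,0.004,-0.004,-0.02,0],
  [-0.012,-0.12,0,0.004,-0.004,-0.04,0],
  [-0.018,-0.18,0,0.004,-0.004,-0.06,0],
  [-0.024,-0.24,0,0.004,-0.004,-0.08,0],
  [-0.03,-0.3,0,0.004,-0.004,-0.1,0],
  [-0.036,-0.36,0,0.004,-0.004,-0.12,0],
  [-0.042,-0.42,0,0.004,-0.004,-0.14,0],
  [-0.048,-0.48,0,0.004,-0.004,-0.16,0],
  [-0.054,-0.54,0,0.004,-0.004,-0.18,0],
  [-0.061,-0.6,0.0,0.004,-0.004,-0.2,0],
])

```text
clock: 9.25
position: [0.4442, 0.3036, 0.1993]
tool_rot: [3.142, 0.003, 0.419]
force: [1.6, -0.6, -0.4]
grip_width: 0.0853
```

```bash
python3 - <<'E'
from h import *
plan(.4415,.321,.11,24)
E
```

```text
shift [ 0.0048 -0.017   0.0893] turn [ 0.     0.003 -0.   ] rows 1.5 t 9.25 yaw 24.0 pos [0.4442 0.3036 0.1993] q [-1.17  0.5   0.64  1.88 -0.38  0.88 -1.49]
```

Request:
carry_out([
  [0.005,-0.017,0.03,0,0.003,0,0],
  [0.005,-0.017,0.06,0,0.003,0,0],
  [0.005,-0.017,0.08,0,0.003,0,0],
  [0.005,-0.017,0.09,0,0.003,0,0],
  [0.005,-0.017,0.09,0,0.003,0,0],
])

```text
clock: 9.88
position: [0.4429, 0.3192, 0.1097]
tool_rot: [-3.141, -0.0, 0.417]
force: [1.1, 0.3, -0.7]
grip_width: 0.0857
```

```bash
python3 - <<'E'
from h import *
plan(.4415,.321,.04,24)
p,d=imaging.grab_frame("scene"); crop(p,350,120,470,210,"s4.png")
E
```

```text
shift [-0.0006 -0.0022  0.0697] turn [-0.    -0.    -0.001] rows 1.1 t 9.88 yaw 23.9 pos [0.4429 0.3192 0.1097] q [-1.11  0.64  0.54  1.93 -0.49  0.71 -1.43]
```

View pics/s4.png

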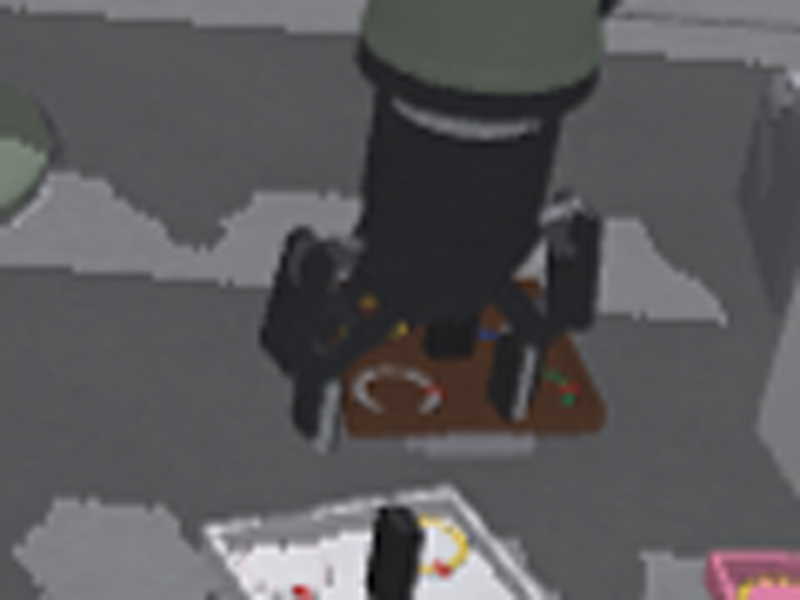

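Request:
carry_out([
  [-0.001,-0.002,0.03,0,0,0,0],
  [-0.001,-0.002,0.06,0,0,0,0],
  [-0.001,-0.002,0.076,0,0,0,0],
  [-0.001,-0.002,0.076,0,0,0,0],
  [-0.001,-0.002,0.076,0,0,0,255],
  [-0.001,-0.002,0.076,0,0,0,255],
  [-0.001,-0.002,0.076,0,0,0,255],
  [-0.001,-0.002,0.076,0,0,0,255],
  [-0.001,-0.002,0.076,0,0,0,255],
  [-0.001,-0.002,0.076,0,0,0,255],
], force=100)

```text
clock: 11.18
position: [0.4418, 0.3214, 0.0346]
tool_rot: [-3.141, -0.002, 0.418]
force: [-0.7, -0.1, 6.3]
grip_width: 0.013
```

Request:
carry_out([
  [0,0,0,0,0,0,255],
  [0,0,-0.02,0,0,0,255],
  [0,0,-0.05,0,0,0,255],
  [0,0,-0.09,0,0,0,255],
  [0,0,-0.13,0,0,0,255],
  [0,0,-0.16,0,0,0,255],
  [0,0,-0.17,0,0,0,255],
  [0,0,-0.17,0,0,0,255],
])

```text
clock: 12.18
position: [0.4411, 0.3211, 0.2039]
tool_rot: [-3.141, -0.002, 0.418]
force: [0.4, -0.1, -3.8]
grip_width: 0.0126
```

```bash
python3 - <<'E'
from h import *
plan(.532,.0137,.19,10.1)
for n in("scene","top"):
    p,d=imaging.grab_frame(n); cv2.imwrite(f"pics/{n}5.png",p); np.save(n+"5.npy",d)
E
```

```text
shift [-0.0418  0.3178  0.0135] turn [-0.001 -0.001  0.242] rows 5.1 t 12.18 yaw 24.0 pos [0.4411 0.3211 0.2039] q [-1.2   0.51  0.65  1.87 -0.39  0.9  -1.52]
```

View pics/scene5.png

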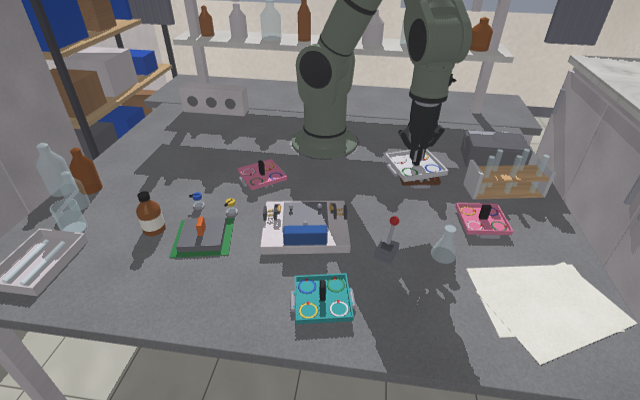

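View pics/top5.png

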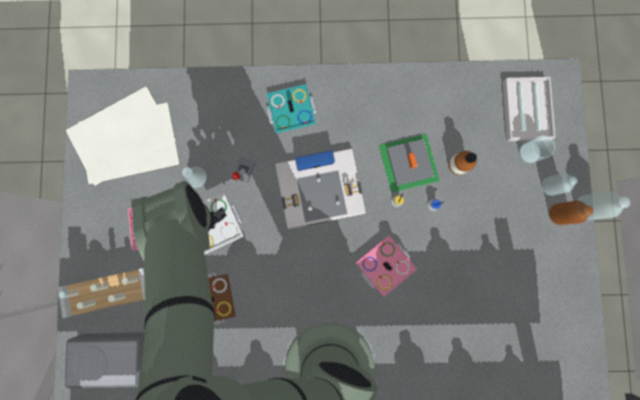

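```bash
python3 - <<'E'
from h import *
d=np.load("scene5.npy"); p=cv2.imread("pics/scene5.png"); C=cloud("scene",d); U,V=np.meshgrid(np.arange(640),np.arange(400))
m=(U>375)&(U<455)&(V>140)&(V<190)&(C[...,2]>.15)&(C[...,2]<.205)&(hsv(p)[...,2]>80)
print(m.sum(),rect(C[m]), np.percentile(C[m][:,2],[2,50,98]))
q=C[m]; A=np.c_[q[:,:2]-q[:,:2].mean(0),np.ones(len(q))]
mm=(C[...,2]>.185)&m; print(mm.sum(),rect(C[mm]))
f=m&(C[...,2]>.182)&(C[...,2]<.2); 
crop(p,370,110,470,200,"s5.png")
for n,r in(("top",(295,165,350,220)),("scene",(280,195,335,225))):
    p=cv2.imread(f"pics/{n}5.png"); crop(p,270,140,370,230,"b_top.png") if n=="top" else crop(p,255,190,355,260,"b_sc.png")
b=proj("top",[[.532+np.cos(.176)*x-np.sin(.176)*y,.0137+np.sin(.176)*x+np.cos(.176)*y,.051] for x,y in((50,0),(-32,44),(-32,-44)) for x,y in((x/1000,y/1000),)]); print((b-[270,140])*6.667)
b=proj("scene",[[.532+np.cos(.176)*x-np.sin(.176)*y,.0137+np.sin(.176)*x+np.cos(.176)*y,.044] for x,y in((50,0),(-32,44),(-32,-44)) for x,y in((x/1000,y/1000),)]); print((b-[255,190])*8)
E
```

```text
1270 (array([443.7, 314.7]), array([137. , 145.4]), 23.2) [0.1798247  0.18946914 0.19757832]
1140 (array([443.3, 316.3]), array([137. , 141.6]), 22.78)
[[319.36336886 255.60891768]
 [260.50301631 446.29110898]
 [447.29075402 409.46051471]]
[[400.72632337 268.26609927]
 [515.67050254 127.22881546]
 [285.08765877 130.12981804]]
```

View pics/b_top.png

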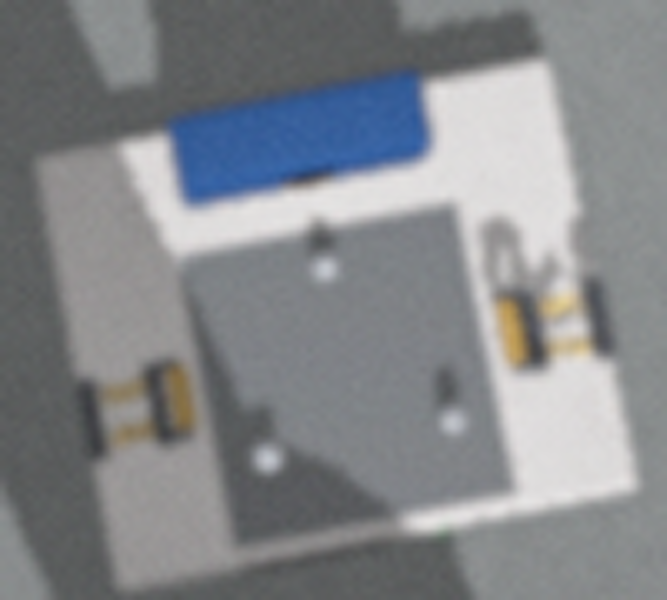

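View pics/b_sc.png

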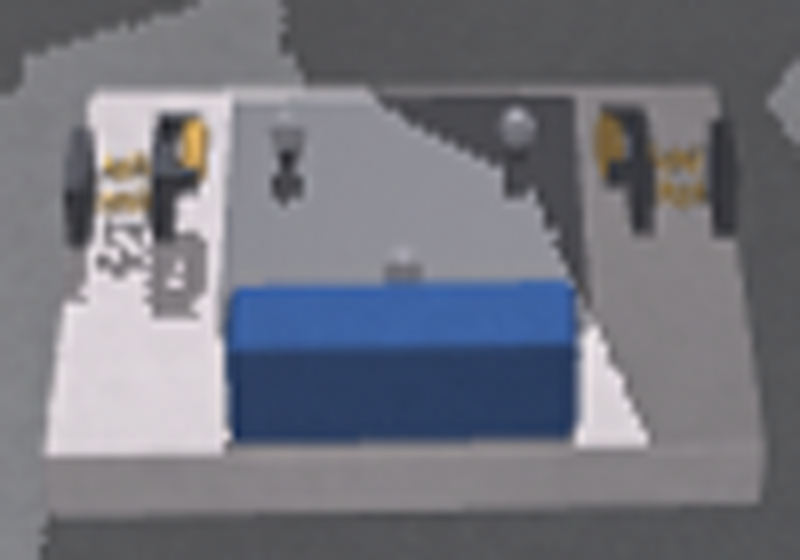

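View pics/s5.png

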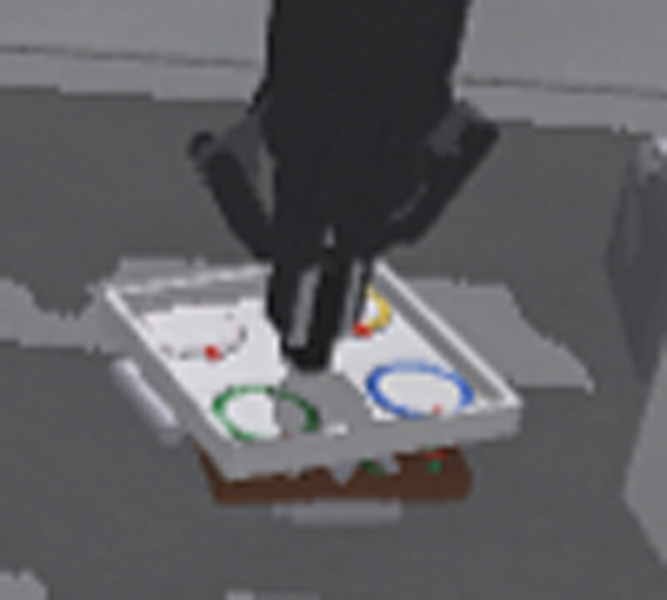

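```bash
python3 - <<'E'
from h import *
px=lambda x,y:(370+(x+.5)/6.667-.5,110+(y+.5)/6.667-.5)
P=ray("scene",[px(107,290),px(228,450),px(520,403)],.198)
print(P.round(4),(P[0]+P[2])/2, [np.linalg.norm(P[i]-P[j]) for i,j in((0,1),(1,2),(0,2))], np.degrees(np.arctan2(*(P[1]-P[0])[[1,0]])))
px=lambda x,y:(255+(x+.5)/8-.5,190+(y+.5)/8-.5)
B=ray("scene",[px(517,127),px(288,132)],.044);print(B.round(4))
c,s=np.cos(.176),np.sin(.176)
for b,(x,y) in zip(B,((-.032,.044),(-.032,-.044))): print(b[0]-(c*x-s*y),b[1]-(s*x+c*y))
D=ray("scene",[px(230,287),px(572,282)],.075); print(D.round(4))
for b,(x,y) in zip(D,((.09,-.06),(.09,.06))): print(b[0]-(c*x-s*y),b[1]-(s*x+c*y))
E
```

```text
[[0.4077 0.2349 0.198 ]
 [0.5294 0.2841 0.198 ]
 [0.4743 0.4054 0.198 ]] [0.44104031 0.32011823 0.198     ] [np.float64(0.13120798176581813), np.float64(0.13314256046235534), np.float64(0.18305533145621602)] 22.056283212602256
[[ 0.4906  0.0503  0.044 ]
 [ 0.5072 -0.0357  0.044 ]]
0.5298250198701682 0.012541632551918779
0.5310420774076914 0.013272121597368451
[[ 0.634  -0.0283  0.075 ]
 [ 0.6134  0.0872  0.075 ]]
0.5349055348908238 0.014976472797425637
0.53533863420123 0.01233675684399449
```

Request:
carry_out([
  [-0.006,0.045,0,0,0,0.03,255],
  [-0.013,0.1,0,0,0,0.07,255],
  [-0.021,0.16,0,0,0,0.12,255],
  [-0.029,0.22,0,0,0,0.17,255],
  [-0.037,0.28,0,0,0,0.21,255],
  [-0.042,0.318,0.0,0,0,0.242,255],
  [-0.042,0.318,0.01,0,0,0.242,255],
  [-0.042,0.318,0.02,0,0,0.242,255],
  [-0.042,0.318,0.03,0,0,0.242,255],
  [-0.042,0.318,0.03,0,0,0.242,255],
])

```text
clock: 13.52
position: [0.5315, 0.0141, 0.173]
tool_rot: [-3.14, 0.0, 0.177]
force: [0.6, 0.3, -4.0]
grip_width: 0.0129
```

```bash
python3 - <<'E'
from h import *
plan(.532,.0136,.105,10.1)
p,d=imaging.grab_frame("scene"); crop(p,230,120,380,230,"s6.png")
E
```

```text
shift [0.0004 0.0007 0.068 ] turn [-0.001  0.     0.001] rows 1.1 t 13.53 yaw 10.1 pos [0.5315 0.0141 0.173 ] q [-0.62  0.55  0.68  1.93 -0.46  0.83 -1.08]
```

View pics/s6.png

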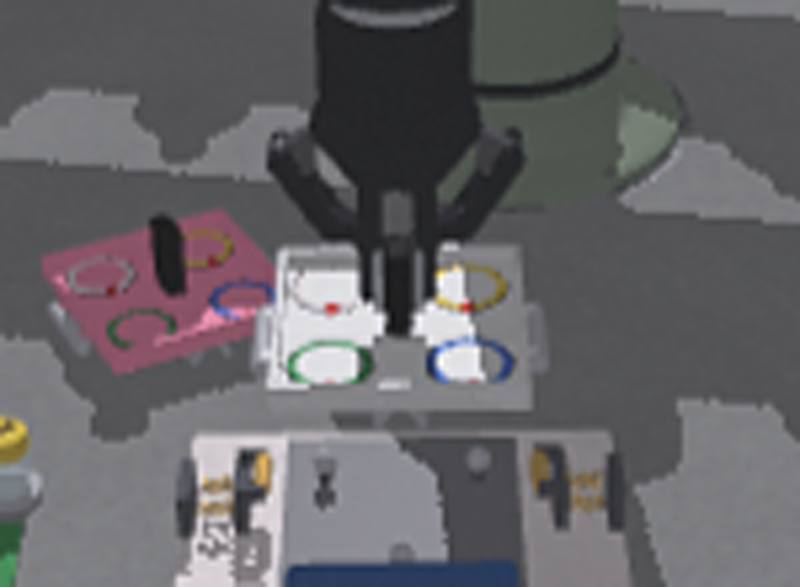

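The plate is held level and square with the base, red marks on the detector side. I lower it to just above the rollers.

Request:
carry_out([
  [0.0,0.0005,0.02,0,0,0,255],
  [0.0,0.0005,0.045,0,0,0,255],
  [0.0,0.0005,0.06,0,0,0,255],
  [0.0,0.0005,0.068,0,0,0,255],
  [0.0,0.0005,0.068,0,0,0,255],
  [0.0,0.0005,0.072,0,0,0,255],
  [0.0,0.0005,0.076,0,0,0,255],
], force=120)

```text
clock: 14.45
position: [0.5325, 0.0131, 0.0981]
tool_rot: [-3.14, -0.002, 0.176]
force: [-1.2, -0.3, -4.4]
grip_width: 0.0126
```

Request:
carry_out([
  [0,0,0.004,0,0,0,255],
  [0,0,0.008,0,0,0,255],
  [0,0,0.01,0,0,0,255],
  [0,0,0.01,0,0,0,255],
])

```text
clock: 14.95
position: [0.5323, 0.013, 0.088]
tool_rot: [-3.14, -0.002, 0.176]
force: [-1.2, 0.4, 1.8]
grip_width: 0.0126
```

Request:
carry_out([
  [0,0,0.003,0,0,0,255],
  [0,0,0.006,0,0,0,255],
  [0,0,0.009,0,0,0,255],
  [0,0,0.009,0,0,0,255],
])

```text
clock: 15.45
position: [0.5322, 0.0131, 0.0785]
tool_rot: [-3.141, -0.001, 0.176]
force: [3.0, 1.3, -11.3]
grip_width: 0.0126
```

Request:
carry_out([
  [0,0,0.002,0,0,0,255],
  [0,0,0.004,0,0,0,255],
  [0,0,0.004,0,0,0,255],
  [0,0,0.004,0,0,0,255],
])

```text
clock: 15.95
position: [0.5321, 0.0133, 0.0748]
tool_rot: [-3.14, -0.001, 0.176]
force: [2.8, 2.8, -16.1]
grip_width: 0.0124
```

Request:
carry_out([
  [0,0,0.001,0,0,0,255],
  [0,0,0.001,0,0,0,255],
  [0,0,0.001,0,0,0,255],
])

```text
clock: 16.32
position: [0.5322, 0.0133, 0.0743]
tool_rot: [-3.14, -0.002, 0.176]
force: [-1.3, 4.8, -0.7]
grip_width: 0.0123
```

Request:
carry_out([
  [0,0,0.001,0,0,0,255],
  [0,0,0.001,0,0,0,255],
  [0,0,0.0,0,0,0,0],
  [0,0,0.0,0,0,0,0],
  [0,0,0,0,0,0,0],
  [0,0,0,0,0,0,0],
  [0,0,-0.03,0,0,0,0],
  [0,0,-0.08,0,0,0,0],
  [0,0,-0.12,0,0,0,0],
  [0,0,-0.12,0,0,0,0],
])

```text
clock: 17.58
position: [0.5333, 0.0129, 0.1964]
tool_rot: [-3.14, -0.006, 0.176]
force: [-0.7, -0.1, -1.6]
grip_width: 0.0855
```

Request:
carry_out([
  [-0.05,0.05,-0.04,0,0,0,0],
  [-0.08,0.1,-0.06,0,0,0,0],
  [-0.08,0.15,-0.06,0,0,0,0],
  [-0.08,0.2,-0.06,0,0,0,0],
  [-0.08,0.2,-0.06,0,0,0,0],
])

```text
clock: 18.2
position: [0.4874, -0.2022, 0.2531]
tool_rot: [3.141, -0.001, 0.17]
force: [-1.0, 0.7, -0.2]
grip_width: 0.0852
```

```bash
python3 - <<'E'
from h import *
print(telemetry.observe()['position'])
for n in("scene","top"):
    p,d=imaging.grab_frame(n); cv2.imwrite(f"pics/{n}7.png",p); np.save(n+"7.npy",d); C=cloud(n,d)
    U,V=np.meshgrid(np.arange(640),np.arange(400)); r=(275,150,365,225) if n=="top" else (262,185,345,235)
    I=(U>=r[0])&(U<r[2])&(V>=r[1])&(V<r[3])&(hsv(p)[...,1]<50)
    m=I&(C[...,2]>.055)&(C[...,2]<.066); print(n,m.sum(),np.median(C[m],0)); q=C[m]; A=np.c_[q[:,0]-.53,q[:,1]-.014,np.ones(len(q))]; s=np.linalg.lstsq(A,q[:,2],rcond=None)[0]; print(s.round(4))
    m=I&(C[...,2]>.064)&(C[...,2]<.076);print(m.sum(),rect(C[m]),np.median(C[m][:,2]))
    crop(p,270,135,370,230,"t7.png") if n=="top" else crop(p,120,170,360,260,"s7.png")
E
```

```text
[ 0.48740326 -0.20217262  0.25307733]
scene 1152 [0.5344031  0.01102081 0.05927353]
[0.0018 0.0045 0.0595]
227 (array([535.2,  15.3]), array([178.7, 178.5]), 82.76) 0.06650753877591054
top 1572 [0.53068612 0.0080925  0.06010317]
[0.0004 0.0002 0.0601]
327 (array([561.5,  17.9]), array([192.6, 184. ]), 10.14) 0.06661824514505832
```

View pics/t7.png

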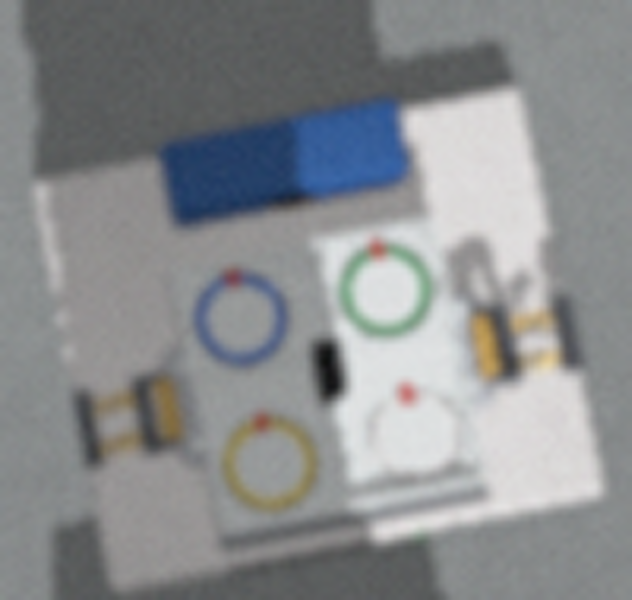

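View pics/s7.png

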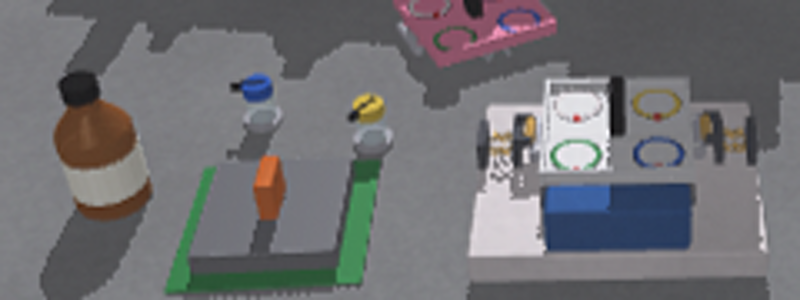

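```bash
python3 - <<'E'
from h import *
t=cv2.imread("pics/top5.png");s=cv2.imread("pics/scene7.png");s0=cv2.imread("pics/scene0.png")
a=[cv2.resize(i[y:y+30,x:x+40],None,fx=10,fy=10,interpolation=cv2.INTER_NEAREST) for i,x,y in((t,380,185),(t,417,190),(s,215,190),(s,180,185))]
cv2.imwrite("pics/c7.png",np.vstack([np.hstack(a[:2]),np.hstack(a[2:])]))
print(np.abs(s[180:230,180:250].astype(int)-s0[180:230,180:250]).mean())
E
```

```text
6.403809523809524
```

View pics/c7.png

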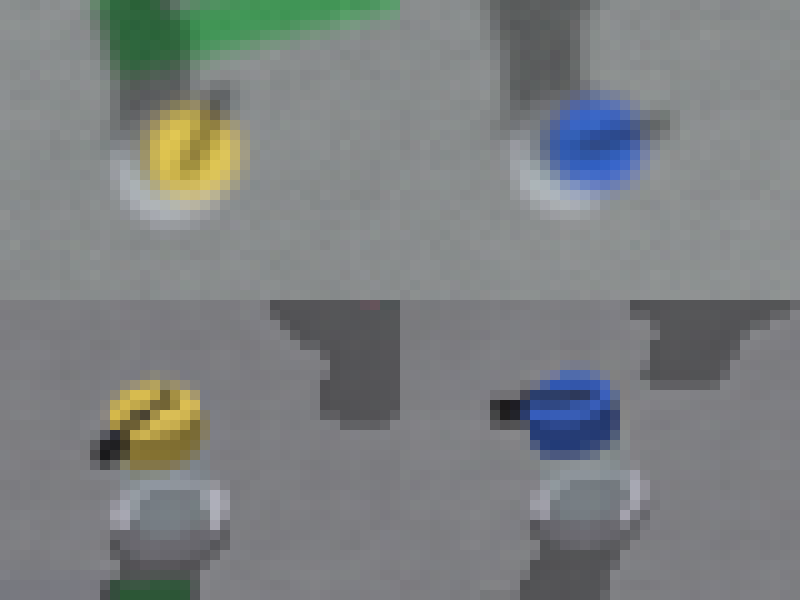

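```bash
python3 - <<'E'
from h import *
def f(n,o,pts,z):
    u=[(o[0]+x/10-.5,o[1]+y/10-.5) for x,y in pts]; return ray(n,u,z)
def a(P): d=P[1]-P[0]; return np.degrees(np.arctan2(d[1],d[0])).round(1),(np.linalg.norm(d)*1e3).round(1)
P=f("top",(380,185),[(191,150),(222,94)],.046);print("Ytop",P.round(4),a(P)); P=f("top",(380,185),[(185,170),(222,92)],.046);print(a(P))
P=f("top",(417,190),[(195,145),(267,120)],.046);print("Btop",P.round(4),a(P)); P=f("top",(417,190),[(180,150),(267,119)],.046);print(a(P))
P=f("scene",(215,190),[(165,95),(103,144)],.046);print("Ysc",P.round(4),a(P))
P=f("scene",(180,185),[(187,93),(95,104)],.046);print("Bsc",P.round(4),a(P))
# rings at z .061
c,s=np.cos(np.radians(10.1)),np.sin(np.radians(10.1))
for n in("top","scene"):
    p=cv2.imread(f"pics/{n}7.png");H=hsv(p);U,V=np.meshgrid(np.arange(640),np.arange(400)); r=(296,165,345,222) if n=="top" else (300,190,345,220.5)
    I=(U>=r[0])&(U<r[2])&(V>=r[1])&(V<r[3])
    for nm,lo,hi,x,y in(("blue",105,125,.036,.036),("yellow",18,35,-.036,.036),("green",50,80,.036,-.036)):
        m=I&(H[...,0]>=lo)&(H[...,0]<=hi)&(H[...,1]>70)
        if n=="top" and nm=="blue": m&=(V>176)
        ys,xs=np.nonzero(m)
        if len(xs)<8: print(nm,len(xs));continue
        W=ray(n,np.c_[xs,ys],.061); (cx,cy),(w,h),an=cv2.fitEllipse(np.float32(W[:,:2]*1e3)); 
        print(n,nm,len(xs),np.round((cx,cy,w,h),1),"exp",np.round([532.2+1e3*(c*x-s*y),13.3+1e3*(s*x+c*y)],1))
E
```

```text
Ytop [[ 0.5109 -0.2256  0.046 ]
 [ 0.5282 -0.2359  0.046 ]] (np.float64(-30.8), np.float64(20.1))
(np.float64(-27.3), np.float64(27.0))
Btop [[ 0.4948 -0.3401  0.046 ]
 [ 0.5021 -0.3627  0.046 ]] (np.float64(-72.0), np.float64(23.7))
(np.float64(-71.6), np.float64(28.7))
Ysc [[ 0.5033 -0.2251  0.046 ]
 [ 0.5303 -0.2356  0.046 ]] (np.float64(-21.2), np.float64(28.9))
Bsc [[ 0.493  -0.336   0.046 ]
 [ 0.5031 -0.3621  0.046 ]] (np.float64(-68.9), np.float64(28.0))
top blue 42 [559.8  54.4  39.3  40. ] exp [561.3  55.1]
top yellow 59 [498.5  55.2  39.3  82.4] exp [490.4  42.4]
green 0
scene blue 39 [559.9  53.9  39.8  40.1] exp [561.3  55.1]
scene yellow 77 [507.1  69.7  42.2 116.9] exp [490.4  42.4]
green 0
```

```bash
python3 - <<'E'
from h import *
plan(.512,-.225,.10,-27)
E
```

```text
shift [0.0192 0.0307 0.1528] turn [-0.002  0.     0.646] rows 3.5 t 18.3 yaw 10.0 pos [ 0.4878 -0.1984  0.2528] q [-0.3   0.44  0.78  1.86 -0.37  0.99 -0.75]
```

Request:
carry_out([
  [0.005,0.01,0.03,0,0,0.16,0],
  [0.01,0.02,0.06,0,0,0.32,0],
  [0.015,0.03,0.1,0,0,0.48,0],
  [0.019,0.031,0.13,0,0,0.6,0],
  [0.019,0.031,0.153,0,0,0.646,0],
  [0.019,0.031,0.153,0,0,0.646,0],
  [0.019,0.031,0.153,0,0,0.646,0],
], force=40)

```text
clock: 19.18
position: [0.5129, -0.2246, 0.1013]
tool_rot: [-3.14, -0.001, -0.468]
force: [-0.3, -0.6, 0.3]
grip_width: 0.0854
```

```bash
python3 - <<'E'
from h import *
plan(.512,-.225,.013,-27)
p,d=imaging.grab_frame("scene"); cv2.imwrite("pics/scene8.png",p); crop(p,170,140,270,215,"s8.png")
C=cloud("scene",d);H=hsv(p); m=(H[...,0]>=22)&(H[...,0]<=33)&(H[...,1]>140); m[:,:215]=0;m[:,245:]=0;m[:190]=0;m[225:]=0
print(m.sum(),np.median(C[m],0),np.argwhere(m).mean(0))
E
```

```text
shift [-0.0007  0.0009  0.0883] turn [-0.002 -0.001  0.003] rows 1.4 t 19.18 yaw -26.8 pos [ 0.5129 -0.2246  0.1013] q [-0.2   0.74  0.75  1.91 -0.72  0.78 -1.08]
42 [ 0.51558925 -0.22238286  0.04371552] [202.07142857 230.47619048]
```

View pics/s8.png

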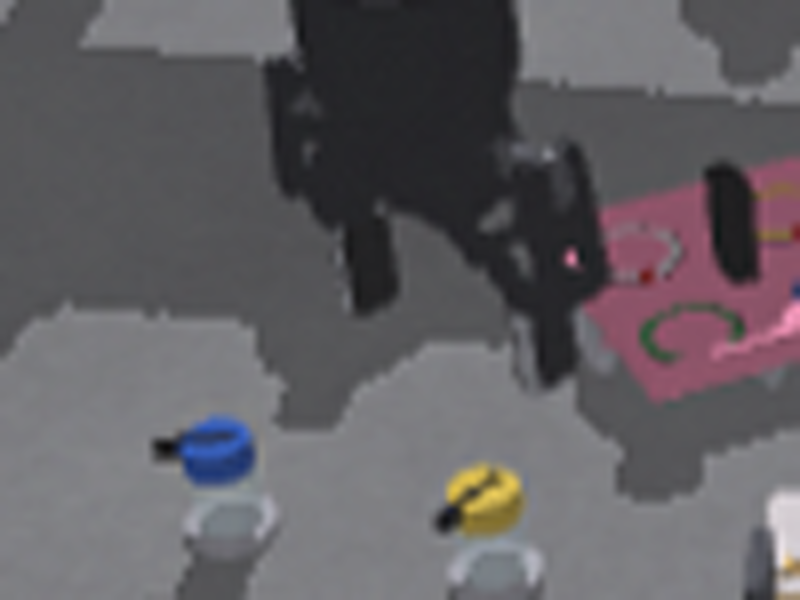

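The yellow cell hasn't moved, scene (230,202), and its pointer runs along the jaw plane's normal. I descend and grasp it.

Request:
carry_out([
  [0,0.001,0.02,0,0,0,0],
  [0,0.001,0.045,0,0,0,0],
  [0,0.001,0.07,0,0,0,0],
  [0,0.001,0.087,0,0,0,0],
  [0,0.001,0.087,0,0,0,0],
  [0,0.001,0.087,0,0,0,255],
  [0,0.001,0.087,0,0,0,255],
  [0,0.001,0.087,0,0,0,255],
  [0,0.001,0.087,0,0,0,255],
  [0,0.001,0.087,0,0,0,255],
], force=40)

```text
clock: 20.48
position: [0.5125, -0.226, 0.014]
tool_rot: [-3.14, -0.001, -0.47]
force: [-0.1, 0.3, 6.0]
grip_width: 0.0271
```

Request:
carry_out([
  [0,0,0.0,0,0,0,255],
  [0,0,-0.03,0,0,0,255],
  [0,0,-0.07,0,0,0,255],
  [0,0,-0.12,0,0,0,255],
  [0,0,-0.17,0,0,0,255],
  [0,0,-0.17,0,0,0,255],
  [0,0,-0.17,0,0,0,255],
])

```text
clock: 21.35
position: [0.5119, -0.2257, 0.1832]
tool_rot: [-3.139, -0.0, -0.47]
force: [-0.0, 0.2, -1.8]
grip_width: 0.0269
```

```bash
python3 - <<'E'
from h import *
c,s=np.cos(np.radians(10.1)),np.sin(np.radians(10.1))
for x,y in((36,36),(-36,36)): print(.5315+(c*x-s*y)/1e3,.013+(s*x+c*y)/1e3)
plan(.4898,.0421,.12,10.1)
p,d=imaging.grab_frame("scene"); cv2.imwrite("pics/scene9.png",p); crop(p,170,110,290,200,"s9.png")
E
```

```text
0.5606289123397682 0.05475531661839125
0.4897446833816087 0.04212891233976818
shift [-0.1409 -0.2286  0.0637] turn [-0.002 -0.001 -0.646] rows 4.4 t 21.35 yaw -26.9 pos [ 0.5119 -0.2257  0.1832] q [-0.27  0.64  0.87  1.85 -0.61  0.93 -1.16]
```

View pics/s9.png

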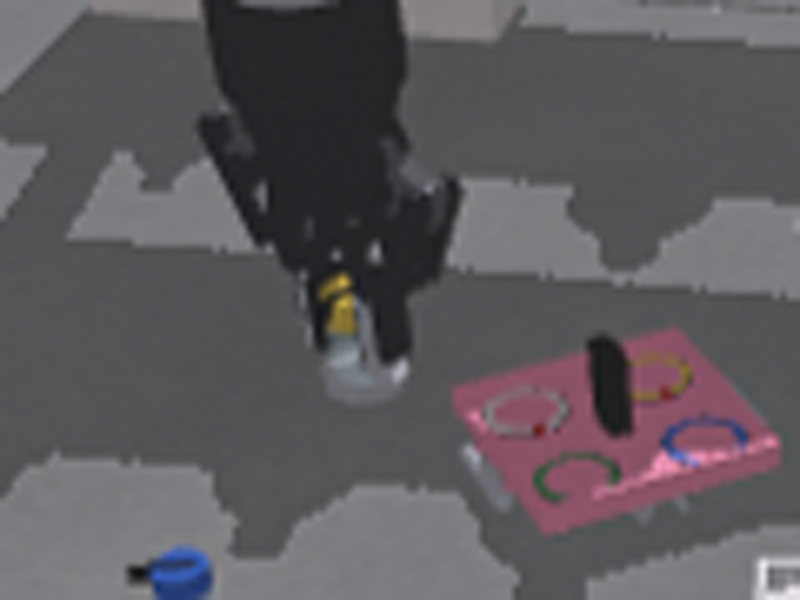

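Request:
carry_out([
  [-0.02,-0.035,0,0,0,-0.1,255],
  [-0.05,-0.08,0,0,0,-0.23,255],
  [-0.08,-0.13,0,0,0,-0.36,255],
  [-0.11,-0.18,0,0,0,-0.49,255],
  [-0.13,-0.215,0,0,0,-0.6,255],
  [-0.141,-0.2285,0,-0.002,0,-0.646,255],
  [-0.141,-0.2285,0.02,-0.002,0,-0.646,255],
  [-0.141,-0.2285,0.05,-0.002,0,-0.646,255],
  [-0.141,-0.2285,0.064,-0.002,0,-0.646,255],
  [-0.141,-0.2285,0.064,-0.002,0,-0.646,255],
])

```text
clock: 22.65
position: [0.4895, 0.0407, 0.1194]
tool_rot: [3.14, 0.001, 0.174]
force: [0.6, -0.1, -0.7]
grip_width: 0.0267
```

```bash
python3 - <<'E'
from h import *
plan(.4898,.0421,.0755,10.1)
p,d=imaging.grab_frame("scene"); cv2.imwrite("pics/scene10.png",p); crop(p,250,140,350,215,"s10.png")
E
```

```text
shift [ 0.0006 -0.0014  0.0438] turn [ 0.001  0.001 -0.002] rows 0.7 t 22.65 yaw 10.0 pos [0.4895 0.0407 0.1194] q [-0.69  0.58  0.67  2.07 -0.57  0.68 -1.04]
```

View pics/s10.png

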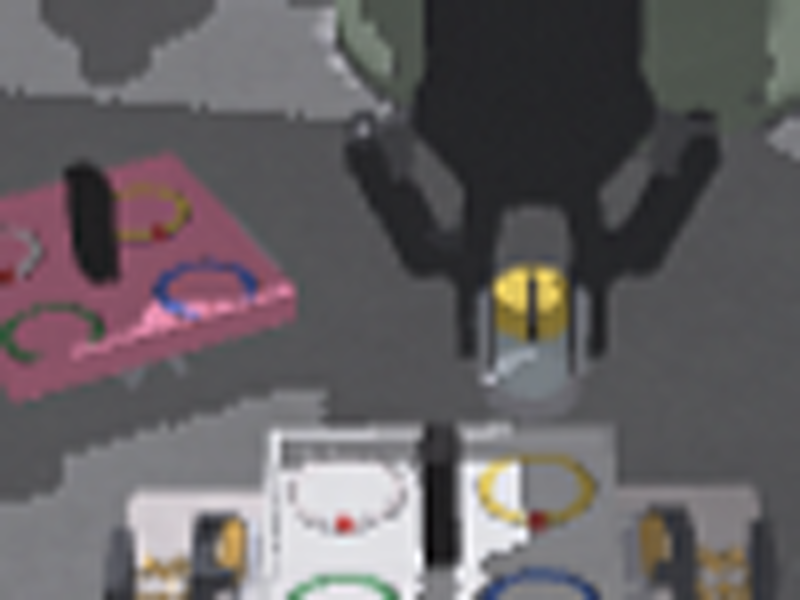

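The pointer points straight at the ring mark direction. I lower the cell, release it and retreat.

Request:
carry_out([
  [0.0005,-0.0015,0.015,0.001,0,0,255],
  [0.0005,-0.0015,0.03,0.001,0,0,255],
  [0.0005,-0.0015,0.038,0.001,0,0,255],
  [0.0005,-0.0015,0.042,0.001,0,0,255],
  [0.0005,-0.0015,0.044,0.001,0,0,255],
  [0.0005,-0.0015,0.044,0.001,0,0,255],
])

```text
clock: 23.45
position: [0.4903, 0.0431, 0.0761]
tool_rot: [-3.141, -0.001, 0.176]
force: [-1.0, 0.2, -1.3]
grip_width: 0.0269
```

Request:
carry_out([
  [0,0.001,0.0005,0,0,0,255],
  [0,0.001,0.001,0,0,0,255],
  [0,0.001,0.001,0,0,0,255],
])

```text
clock: 23.82
position: [0.4904, 0.0421, 0.075]
tool_rot: [-3.141, -0.001, 0.176]
force: [-0.4, 0.2, -0.5]
grip_width: 0.0267
```

Request:
carry_out([
  [0,0,0.0005,0,0,0,255],
  [0,0,0.001,0,0,0,255],
  [0,0,0.001,0,0,0,255],
])

```text
clock: 24.2
position: [0.4904, 0.0421, 0.0741]
tool_rot: [-3.141, -0.001, 0.176]
force: [-1.4, 0.4, 5.5]
grip_width: 0.0272
```

Contact shows (+5.5 N). I release and rise.

Request:
carry_out([
  [0,0,0,0,0,0,0],
  [0,0,0,0,0,0,0],
  [0,0,0,0,0,0,0],
  [0,0,0,0,0,0,0],
  [0,0,-0.02,0,0,0,0],
  [0,0,-0.05,0,0,0,0],
  [0,0,-0.09,0,0,0,0],
  [0,0,-0.12,0,0,0,0],
  [0,0,-0.12,0,0,0,0],
])

```text
clock: 25.32
position: [0.4911, 0.0423, 0.1955]
tool_rot: [-3.141, -0.004, 0.176]
force: [0.6, -0.5, -0.1]
grip_width: 0.0857
```

```bash
python3 - <<'E'
from h import *
plan(.4965,-.3395,.19,-71)
p,d=imaging.grab_frame("scene"); cv2.imwrite("pics/scene11.png",p); crop(p,250,140,350,215,"s11.png")
b=p[175:235,170:250]; cv2.imwrite("pics/b11.png",cv2.resize(b,None,fx=8,fy=8,interpolation=cv2.INTER_CUBIC))
E
```

```text
shift [-0.0616  0.3769  0.0049] turn [-0.004 -0.002  1.415] rows 7.6 t 25.32 yaw 10.1 pos [0.4911 0.0423 0.1955] q [-0.79  0.47  0.79  2.01 -0.45  0.84 -1.14]
```

View pics/s11.png

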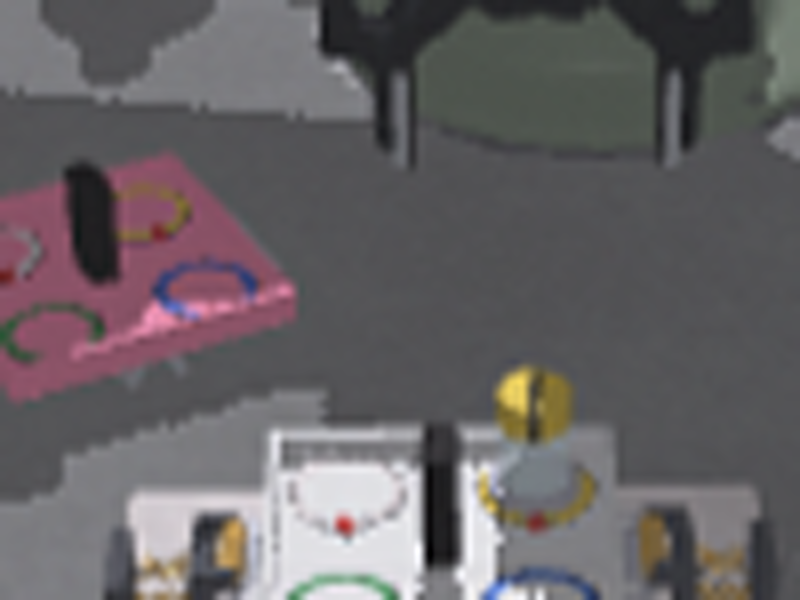

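View pics/b11.png

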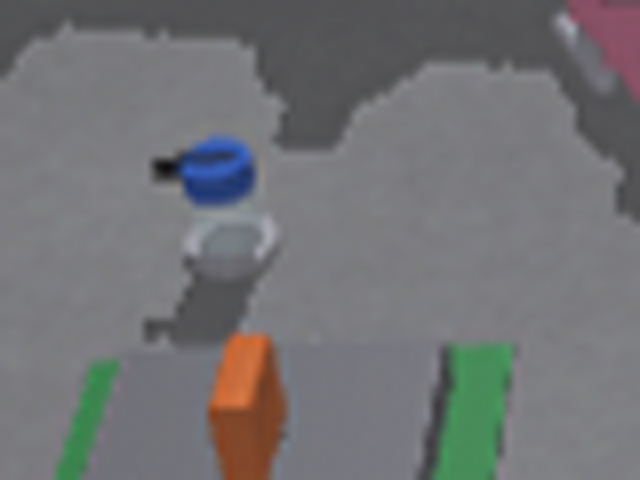

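The yellow cell stands in its ring, crop (535,480), pointer to the mark. The blue cell hasn't moved, so I go for it.

Request:
carry_out([
  [-0.008,0.05,0,0,0,0.18,0],
  [-0.016,0.1,0,0,0,0.36,0],
  [-0.024,0.15,0,0,0,0.54,0],
  [-0.033,0.2,0,0,0,0.72,0],
  [-0.041,0.25,0,-0.004,-0.002,0.9,0],
  [-0.049,0.3,0,-0.004,-0.002,1.08,0],
  [-0.057,0.35,0,-0.004,-0.002,1.26,0],
  [-0.0616,0.377,0.005,-0.004,-0.002,1.415,0],
  [-0.0616,0.377,0.045,-0.004,-0.002,1.415,0],
  [-0.0616,0.377,0.085,-0.004,-0.002,1.415,0],
])

```text
clock: 26.62
position: [0.4949, -0.3402, 0.1063]
tool_rot: [3.137, -0.0, -1.24]
force: [2.0, 0.0, -0.7]
grip_width: 0.0849
```

```bash
python3 - <<'E'
from h import *
plan(.4965,-.3395,.013,-71)
p,d=imaging.grab_frame("scene"); crop(p,150,130,270,220,"s12.png")
p,d=imaging.grab_frame("top"); cv2.imwrite("pics/top12.png",p); crop(p,270,140,370,215,"t12.png")
E
```

```text
shift [-0.0001 -0.0021  0.0933] turn [ 0.004 -0.    -0.001] rows 1.5 t 26.62 yaw -71.1 pos [ 0.4949 -0.3402  0.1063] q [-0.07  0.88  0.94  1.8  -0.87  0.94 -1.56]
```

View pics/s12.png

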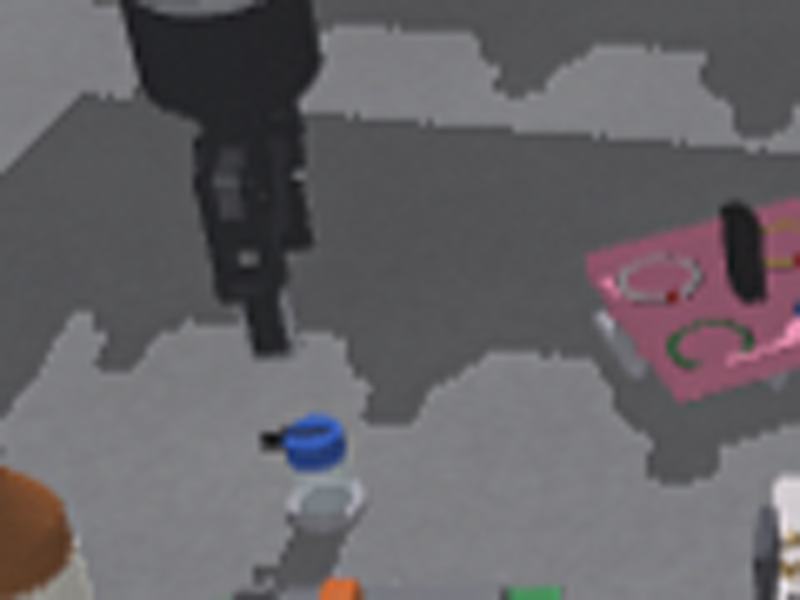

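View pics/t12.png

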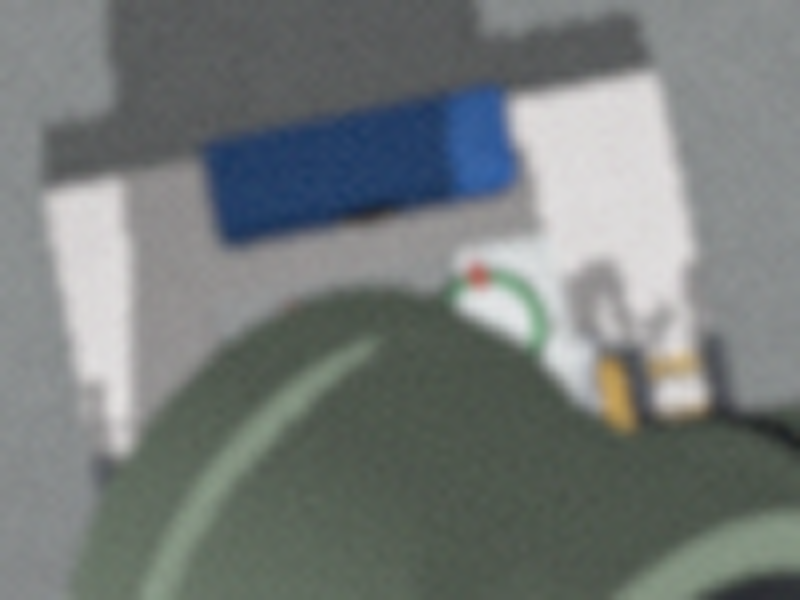

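```bash
python3 - <<'E'
from h import *
p,d=imaging.grab_frame("top"); C=cloud("top",d); m=C[185:215,290:345]; print(m[...,2].max(), np.median(m[...,2]))
p,d=imaging.grab_frame("scene"); cv2.imwrite("pics/scene12.png",p)
E
```

```text
1.4051706416540146 0.6911927035931836
```

View pics/scene12.png

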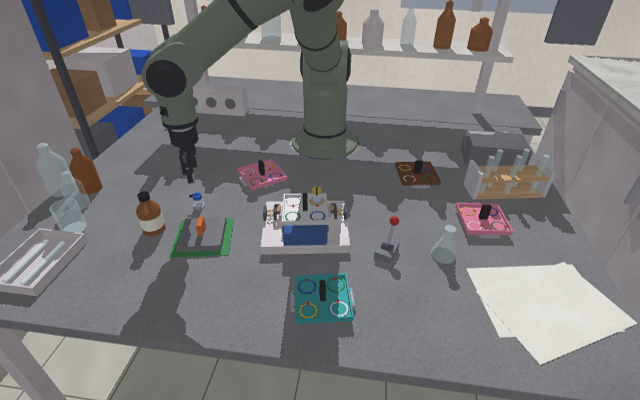

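The elbow is high up at z≈0.69, so it's no hazard. I descend on the blue cell.

Request:
carry_out([
  [0,-0.001,0.02,0.004,0,0,0],
  [0,-0.001,0.045,0.004,0,0,0],
  [0,-0.001,0.07,0.004,0,0,0],
  [0,-0.001,0.092,0.004,0,0,0],
  [0,-0.001,0.092,0.004,0,0,0],
  [0,-0.001,0.092,0.004,0,0,255],
  [0,-0.001,0.092,0.004,0,0,255],
  [0,-0.001,0.092,0.004,0,0,255],
  [0,-0.001,0.092,0.004,0,0,255],
  [0,-0.001,0.092,0.004,0,0,255],
], force=40)

```text
clock: 28.08
position: [0.4965, -0.3399, 0.0172]
tool_rot: [-3.14, -0.001, -1.239]
force: [-0.9, 1.0, 6.6]
grip_width: 0.0272
```

Request:
carry_out([
  [0,0,0.0,0,0,0,255],
  [0,0,-0.03,0,0,0,255],
  [0,0,-0.07,0,0,0,255],
  [0,0,-0.12,0,0,0,255],
  [0,0,-0.17,0,0,0,255],
  [0,0,-0.17,0,0,0,255],
  [0,0,-0.17,0,0,0,255],
])

```text
clock: 28.95
position: [0.4961, -0.3392, 0.1863]
tool_rot: [-3.141, -0.0, -1.239]
force: [0.4, 0.2, -0.6]
grip_width: 0.0268
```

```bash
python3 - <<'E'
from h import *
plan(.5606,.0547,.18,10.1)
p,d=imaging.grab_frame("scene"); crop(p,130,110,250,200,"s13.png")
E
```

```text
shift [-0.3514 -0.1893  0.0064] turn [-1.000e-03 -1.000e-03 -1.415e+00] rows 7.6 t 28.95 yaw -71.0 pos [ 0.4961 -0.3392  0.1863] q [-0.12  0.79  1.03  1.74 -0.77  1.07 -1.63]
```

View pics/s13.png

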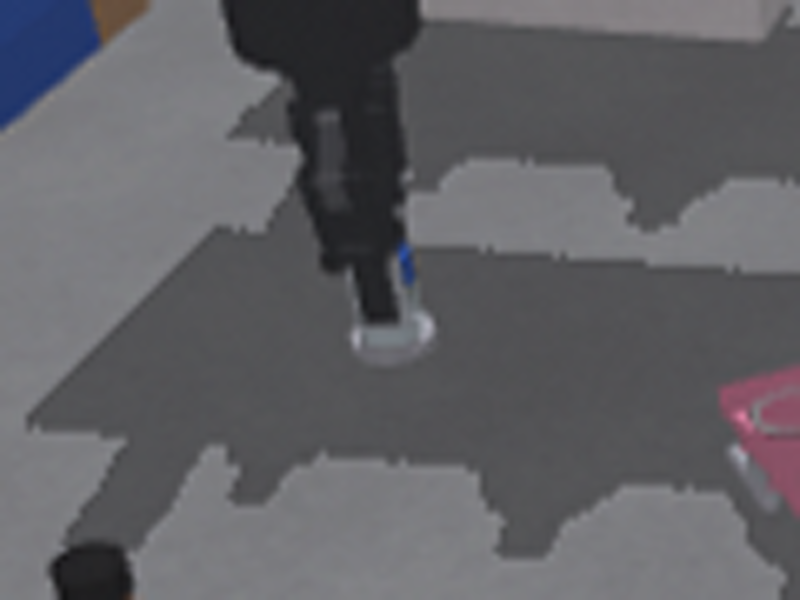

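Request:
carry_out([
  [-0.03,-0.016,0,0,0,-0.12,255],
  [-0.075,-0.04,0,0,0,-0.3,255],
  [-0.12,-0.065,0,0,0,-0.48,255],
  [-0.165,-0.09,0,0,0,-0.66,255],
  [-0.21,-0.113,0,0,0,-0.84,255],
  [-0.255,-0.137,0,0,0,-1.02,255],
  [-0.3,-0.162,0,0,0,-1.2,255],
  [-0.335,-0.18,0,-0.001,-0.001,-1.34,255],
  [-0.3514,-0.1893,0.0,-0.001,-0.001,-1.415,255],
  [-0.3514,-0.1893,0.0,-0.001,-0.001,-1.415,255],
])

```text
clock: 30.25
position: [0.5605, 0.0548, 0.186]
tool_rot: [3.141, 0.001, 0.177]
force: [0.3, -1.1, 0.2]
grip_width: 0.0269
```

```bash
python3 - <<'E'
from h import *
plan(.5606,.0547,.12,10.1)
E
```

```text
shift [0.0002 0.     0.066 ] turn [0.001 0.001 0.001] rows 1.1 t 30.25 yaw 10.1 pos [0.5605 0.0548 0.186 ] q [-0.72  0.6   0.75  1.84 -0.51  0.91 -1.12]
```

Request:
carry_out([
  [0,0,0.02,0,0,0,255],
  [0,0,0.045,0,0,0,255],
  [0,0,0.066,0,0,0,255],
  [0,0,0.066,0,0,0,255],
  [0,0,0.066,0,0,0,255],
])

```text
clock: 30.88
position: [0.5609, 0.0531, 0.1213]
tool_rot: [3.14, -0.0, 0.174]
force: [0.8, 0.2, -0.7]
grip_width: 0.0267
```

```bash
python3 - <<'E'
from h import *
plan(.5606,.0547,.079,10.1)
p,d=imaging.grab_frame("scene"); crop(p,250,140,370,230,"s14.png")
E
```

```text
shift [-0.     -0.0017  0.0423] turn [ 0.001 -0.    -0.003] rows 0.7 t 30.88 yaw 10.0 pos [0.5609 0.0531 0.1213] q [-0.66  0.68  0.68  1.88 -0.59  0.79 -1.06]
```

View pics/s14.png

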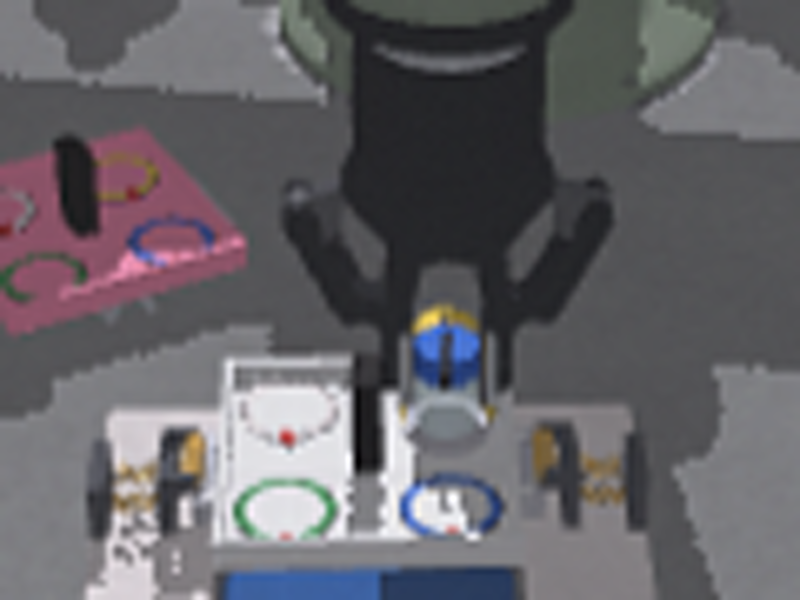

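The blue pointer points at the mark, and I lower it in.

Request:
carry_out([
  [0,-0.001,0.015,0,0,0,255],
  [0,-0.001,0.03,0,0,0,255],
  [0,-0.001,0.038,0,0,0,255],
  [0,-0.001,0.042,0,0,0,255],
  [0,-0.001,0.042,0,0,0,255],
])

```text
clock: 31.55
position: [0.5605, 0.055, 0.0785]
tool_rot: [3.141, 0.001, 0.176]
force: [0.2, -0.1, -0.6]
grip_width: 0.0267
```

Request:
carry_out([
  [0,0,0.0005,0,0,0,255],
  [0,0,0.001,0,0,0,255],
  [0,0,0.001,0,0,0,255],
])

```text
clock: 31.92
position: [0.5606, 0.0552, 0.0778]
tool_rot: [3.141, 0.0, 0.176]
force: [0.5, -0.1, -0.5]
grip_width: 0.0266
```

Request:
carry_out([
  [0,0,0.0005,0,0,0,255],
  [0,0,0.001,0,0,0,255],
  [0,0,0.001,0,0,0,255],
])

```text
clock: 32.3
position: [0.5607, 0.0552, 0.077]
tool_rot: [3.141, -0.0, 0.176]
force: [-1.9, 0.6, 6.7]
grip_width: 0.0266
```

Request:
carry_out([
  [0,0,0,0,0,0,0],
  [0,0,0,0,0,0,0],
  [0,0,0,0,0,0,0],
  [0,0,0,0,0,0,0],
  [0,0,-0.02,0,0,0,0],
  [0,0,-0.05,0,0,0,0],
  [0,0,-0.1,0,0,0,0],
  [0,0,-0.15,0,0,0,0],
  [0,0,-0.15,0,0,0,0],
])

```text
clock: 33.42
position: [0.562, 0.055, 0.2311]
tool_rot: [3.142, -0.006, 0.175]
force: [-0.1, 0.5, -0.8]
grip_width: 0.0854
```

Request:
carry_out([
  [0,-0.05,0,0,0,0,0],
  [0,-0.1,0,0,0,0,0],
  [0,-0.15,0,0,0,0,0],
  [-0.03,-0.2,0,0,0,0,0],
  [-0.06,-0.25,0,0,0,0,0],
  [-0.08,-0.3,0,0,0,0,0],
  [-0.1,-0.35,0,0,0,0,0],
  [-0.1,-0.35,0,0,0,0,0],
])

```text
clock: 34.42
position: [0.3981, 0.3856, 0.2264]
tool_rot: [3.141, 0.001, 0.182]
force: [0.6, -1.5, -0.6]
grip_width: 0.0854
```

```bash
python3 - <<'E'
from h import *
print(telemetry.observe()['position'])
p,d=imaging.grab_frame("scene"); cv2.imwrite("pics/scene15.png",p); np.save("scene15.npy",d); crop(p,255,180,355,255,"s15.png")
p,d=imaging.grab_frame("top"); cv2.imwrite("pics/top15.png",p); np.save("top15.npy",d);crop(p,270,140,370,215,"t15.png")
E
```

```text
[0.3981319  0.38563528 0.22637882]
```

View pics/s15.png

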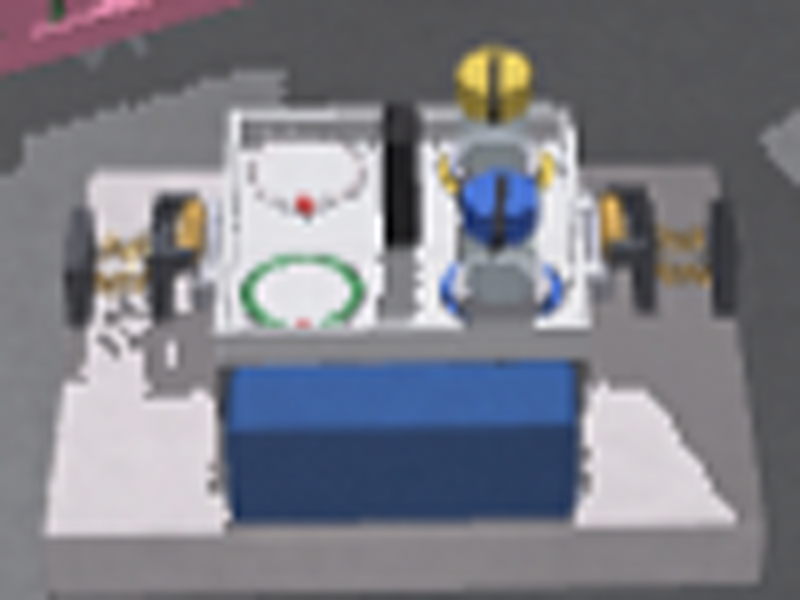

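View pics/t15.png

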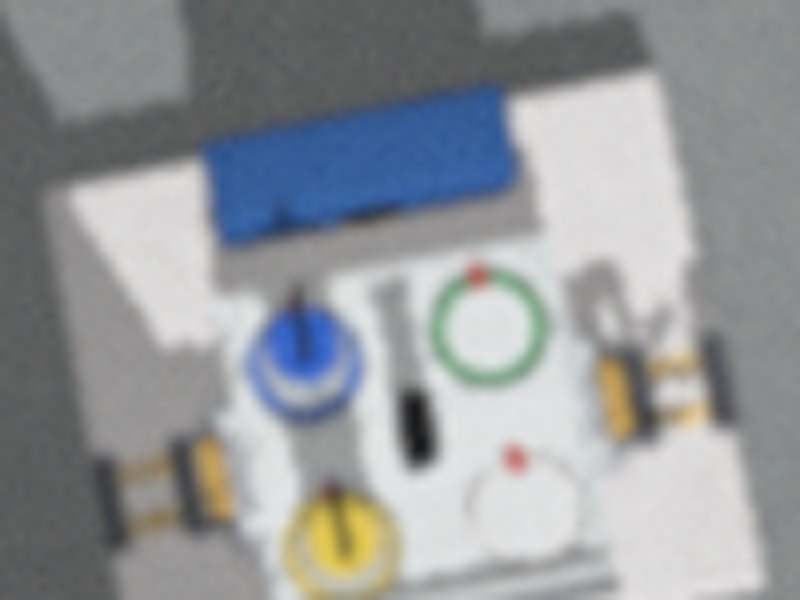

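View pics/top15.png

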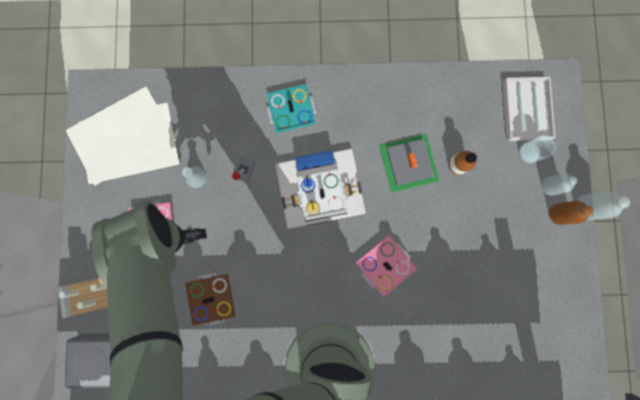

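```bash
python3 - <<'E'
from h import *
c,s=np.cos(np.radians(10.1)),np.sin(np.radians(10.1))
p=cv2.imread("pics/top15.png"); p2=cv2.imread("pics/scene15.png")
for n,im,rs in(("top",p,((300,176,318,191),(308,199,321,215))),("scene",p2,((310,200,324,212),(310,185,324,196)))):
  H=hsv(im)
  for nm,r,lo,hi,x,y in(("blue",rs[0],105,125,.036,.036),("yellow",rs[1],20,33,-.036,.036)):
    m=np.zeros((400,640),bool); sub=H[r[1]:r[3],r[0]:r[2]]; m[r[1]:r[3],r[0]:r[2]]=(sub[...,0]>=lo)&(sub[...,0]<=hi)&(sub[...,1]>150)
    ys,xs=np.nonzero(m); W=ray(n,[[xs.mean(),ys.mean()]],.107)[0]
    q=W[:2]-[.5315,.013]; print(n,nm,len(xs),"plate frame",(c*q[0]+s*q[1]).round(4),(-s*q[0]+c*q[1]).round(4))
# crop big of top
cv2.imwrite("pics/t15b.png",cv2.resize(p[170:220,290:340],None,fx=12,fy=12,interpolation=cv2.INTER_NEAREST))
# lever
for n in("top","scene"):
    im=cv2.imread(f"pics/{n}15.png"); d=np.load(n+"15.npy"); C=cloud(n,d)
    r=(222,155,262,190) if n=="top" else (370,205,412,262); U,V=np.meshgrid(np.arange(640),np.arange(400)); I=(U>=r[0])&(U<r[2])&(V>=r[1])&(V<r[3])
    H=hsv(im); m=I&((H[...,0]<6)|(H[...,0]>174))&(H[...,1]>150); print("tip",np.median(C[m],0), ray(n,np.argwhere(m).mean(0)[::-1],.092))
    m=I&(C[...,2]>.017)&(C[...,2]<.03); print("block",m.sum(),rect(C[m]),np.median(C[m],0))
    crop(im,*((215,150,275,195) if n=="top" else (360,200,430,270)),f"lev_{n}.png")
E
```

```text
top blue 43 plate frame 0.0357 0.0357
top yellow 33 plate frame -0.0367 0.0347
scene blue 46 plate frame 0.0469 0.0342
scene yellow 15 plate frame -0.0186 0.0339
tip [0.58578787 0.26764982 0.1028021 ] [[0.58850799 0.27041183 0.092     ]]
block 235 (array([621.8, 258.6]), array([50.1, 70.3]), 70.72) [0.62949973 0.25278315 0.02426926]
tip [0.5967366  0.26892909 0.10116481] [[0.58626805 0.26999463 0.092     ]]
block 278 (array([623. , 259.2]), array([49.5, 72.4]), 69.58) [0.63440984 0.25691502 0.02363776]
```

View pics/t15b.png

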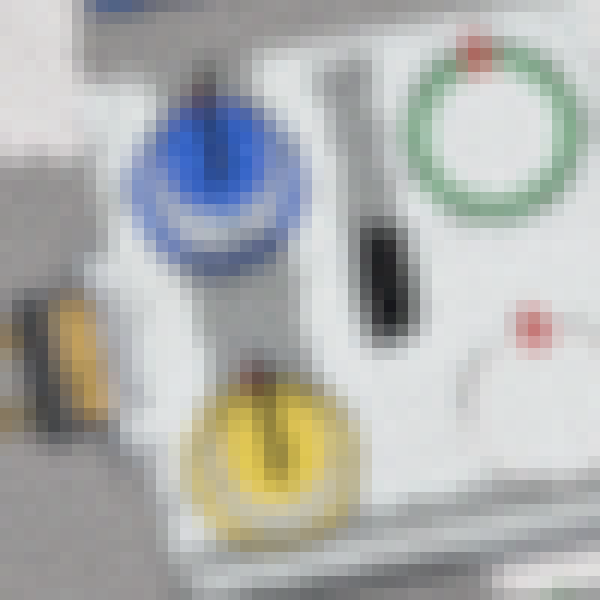

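View pics/lev_top.png

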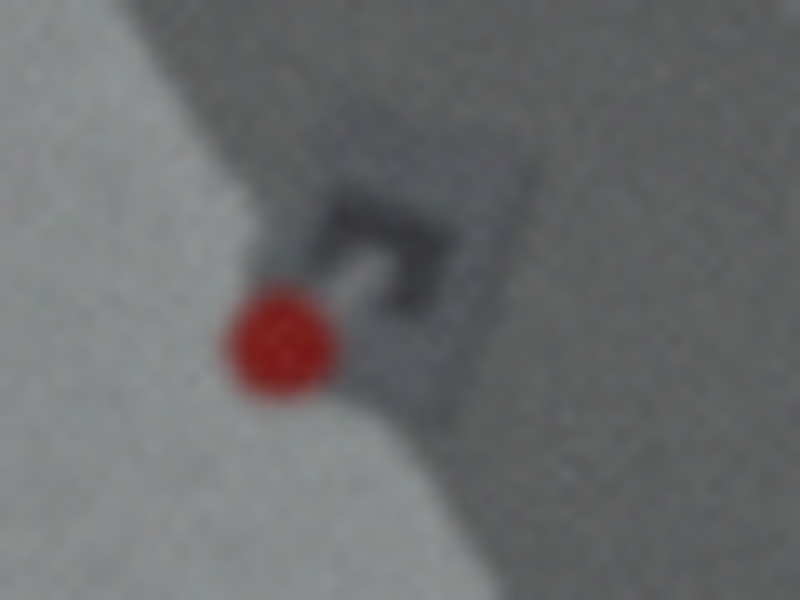

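View pics/lev_scene.png

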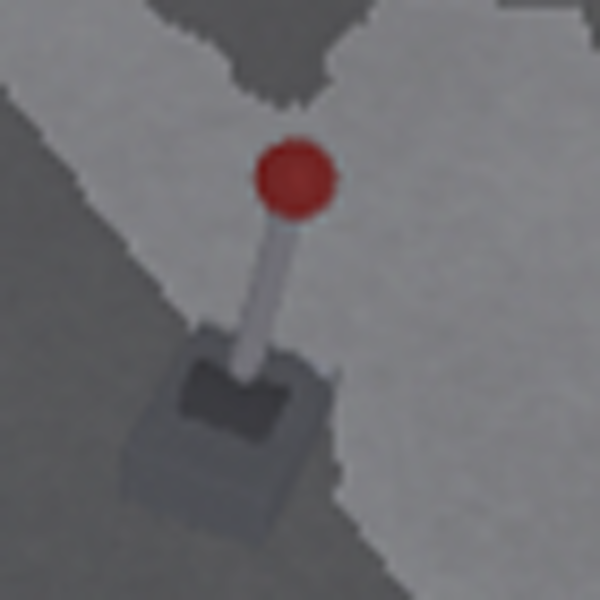

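```bash
python3 - <<'E'
from h import *
plan(.5475,.2844,.15,-20)
E
```

```text
shift [0.1274 0.1218 0.0769] turn [ 0.001 -0.     0.525] rows 3.1 t 34.52 yaw 10.1 pos [0.4007 0.3821 0.2268] q [-1.44  0.55  0.84  1.82 -0.48  0.99 -1.8 ]
```

Request:
carry_out([
  [0.03,0.03,0.0,0,0,0.13,255],
  [0.06,0.06,0.01,0,0,0.26,255],
  [0.1,0.09,0.02,0,0,0.4,255],
  [0.127,0.122,0.04,0,0,0.525,255],
  [0.127,0.122,0.077,0,0,0.525,255],
  [0.127,0.122,0.077,0,0,0.525,255],
  [0.127,0.122,0.077,0,0,0.525,255],
])

```text
clock: 35.4
position: [0.5478, 0.284, 0.151]
tool_rot: [3.142, -0.001, -0.35]
force: [-0.4, 0.0, 1.2]
grip_width: 0.0003
```

```bash
python3 - <<'E'
from h import *
plan(.5475,.2844,.08,-20)
p,d=imaging.grab_frame("scene"); crop(p,350,130,470,270,"s16.png")
E
```

```text
shift [-0.0004 -0.0003  0.071 ] turn [ 0.    -0.001 -0.001] rows 1.1 t 35.4 yaw -20.0 pos [0.5478 0.284  0.151 ] q [-1.1   0.78  0.84  1.72 -0.69  0.97 -1.9 ]
```

View pics/s16.png

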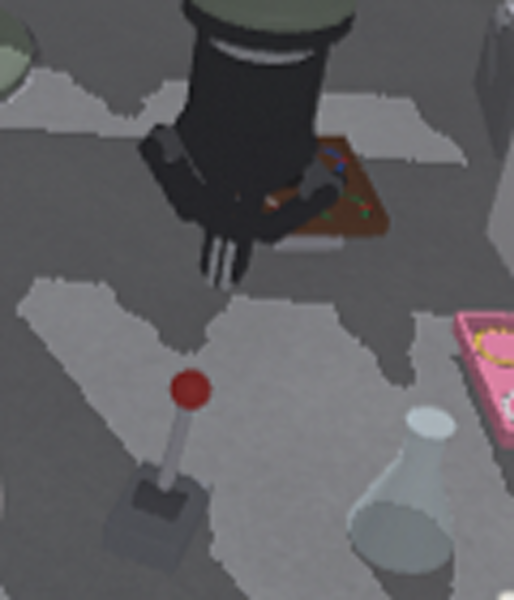

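The closed gripper stands behind the red ball, on the robot side and clear of the flask. I go down and push.

Request:
carry_out([
  [0,0,0.03,0,0,0,255],
  [0,0,0.06,0,0,0,255],
  [0,0,0.071,0,0,0,255],
  [0,0,0.071,0,0,0,255],
  [0.015,0,0.071,0,0,0,255],
  [0.03,0,0.071,0,0,0,255],
  [0.045,0,0.071,0,0,0,255],
  [0.06,0,0.071,0,0,0,255],
  [0.07,0,0.071,0,0,0,255],
  [0.07,0,0.071,0,0,0,255],
])

```text
clock: 36.7
position: [0.6137, 0.2596, 0.0784]
tool_rot: [3.141, -0.001, -0.35]
force: [-0.3, -0.5, -0.4]
grip_width: -0.0003
```

Request:
carry_out([
  [0.005,0,0,0,0,0,255],
  [0.01,0,0,0,0,0,255],
  [0.015,0,0,0,0,0,255],
  [0.02,0,0,0,0,0,255],
  [0.022,0,0,0,0,0,255],
  [0.022,0,0,0,0,0,255],
])

```text
clock: 37.45
position: [0.6339, 0.2527, 0.0785]
tool_rot: [3.141, -0.0, -0.349]
force: [0.6, 0.3, -0.8]
grip_width: -0.0006
```

```bash
python3 - <<'E'
from h import *
p,d=imaging.grab_frame("scene"); crop(p,350,150,450,270,"s17.png"); C=cloud("scene",d)
H=hsv(p); m=((H[...,0]<6)|(H[...,0]>174))&(H[...,1]>150); m[:, :365]=0;m[:,415:]=0;m[:205]=0;m[262:]=0; print(m.sum(),np.median(C[m],0),ray("scene",np.argwhere(m).mean(0)[::-1],.095))
print(telemetry.observe()['position'],telemetry.observe()['force'])
E
```

```text
65 [0.66377799 0.24437712 0.09901465] [[0.66032298 0.24487602 0.095     ]]
[0.63377961 0.25278914 0.07855619] [ 0.28807337 -0.30382517  0.20673588]
```

View pics/s17.png

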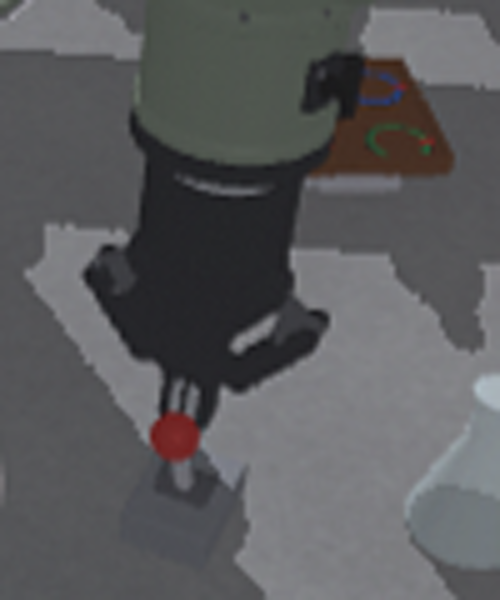

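Request:
carry_out([
  [0.001,0,0,0,0,0,255],
  [0.002,0,0,0,0,0,255],
  [0.003,0,0,0,0,0,255],
  [0.003,0,0,0,0,0,255],
])

```text
clock: 38.0
position: [0.6349, 0.2526, 0.0783]
tool_rot: [3.14, 0.003, -0.349]
force: [-12.5, 1.9, 5.6]
grip_width: -0.0001
```

The lever is at its stop (12 N reaction). I back off, rise and move clear.

Request:
carry_out([
  [-0.01,0,0,0,0,0,255],
  [-0.03,0,0,0,0,0,255],
  [-0.06,0,0,0,0,0,255],
  [-0.06,0,-0.05,0,0,0,255],
  [-0.08,-0.03,-0.1,0,0,0,255],
  [-0.12,-0.06,-0.15,0,0,0,255],
  [-0.16,-0.1,-0.15,0,0,0,255],
  [-0.18,-0.13,-0.15,0,0,0,255],
  [-0.18,-0.13,-0.15,0,0,0,255],
  [-0.18,-0.13,-0.15,0,0,0,255],
])

```text
clock: 39.25
position: [0.5121, 0.4349, 0.2284]
tool_rot: [3.141, -0.001, -0.35]
force: [0.7, -1.3, -1.0]
grip_width: 0.0002
```

```bash
python3 - <<'E'
from h import *
print(telemetry.observe()['position'])
p,d=imaging.grab_frame("scene"); cv2.imwrite("pics/scene18.png",p); C=cloud("scene",d)
H=hsv(p); m=((H[...,0]<6)|(H[...,0]>174))&(H[...,1]>150); m[:, :365]=0;m[:,415:]=0;m[:205]=0;m[262:]=0; print(m.sum(),ray("scene",np.argwhere(m).mean(0)[::-1],.095))
p,d=imaging.grab_frame("top"); cv2.imwrite("pics/top18.png",p); C=cloud("top",d); crop(p,180,110,480,260,"t18.png")
U,V=np.meshgrid(np.arange(640),np.arange(400)); I=(U>=380)&(U<440)&(V>=130)&(V<195)
m=I&(C[...,2]>.016)&(C[...,2]<.03); print("cover",m.sum(),rect(C[m]),np.median(C[m][:,2]))
I=(U>=296)&(U<345)&(V>=165)&(V<222)&(hsv(p)[...,1]<50); m=I&(C[...,2]>.056)&(C[...,2]<.066); q=C[m]; print("plate z,tilt",np.linalg.lstsq(np.c_[q[:,0]-.53,q[:,1]-.014,np.ones(len(q))],q[:,2],rcond=None)[0].round(4))
E
```

```text
[0.51207484 0.43491366 0.22839941]
67 [[0.66040713 0.24488689 0.095     ]]
cover 1331 (array([ 634.8, -271.4]), array([124.3, 123.4]), 12.04) 0.02240264243918455
plate z,tilt [-0.0004  0.0008  0.0604]
```

View pics/t18.png

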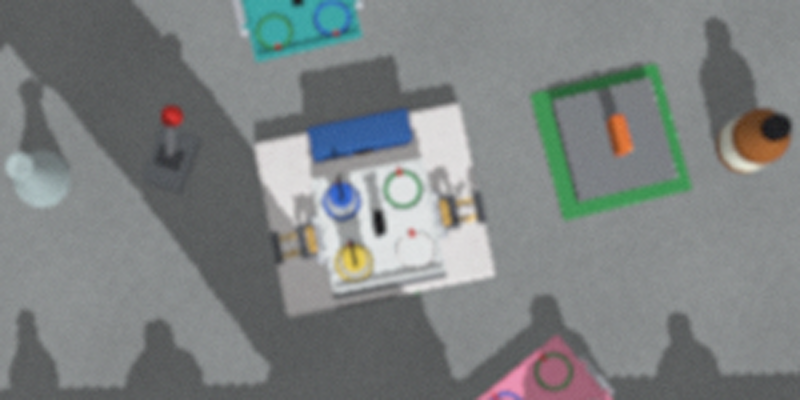

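View pics/scene18.png

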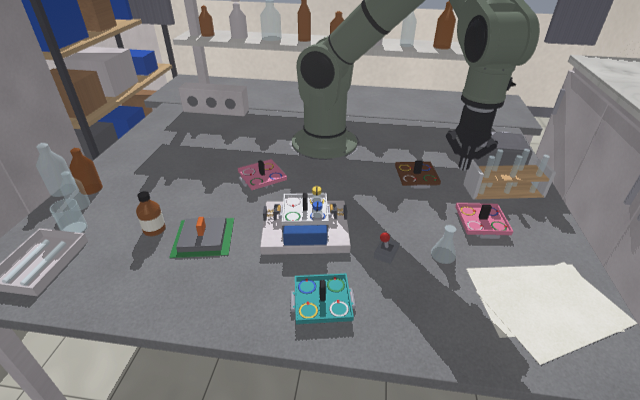

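The cover lies on the mat. The plate is level and home, both cells stand in their rings with pointers on the marks, and the lever leans fully over, scene (386,237). The amber bottle and the flask are untouched, and no green or white cell shows in either view.

```bash
python3 -c "
from workcell import ticket; print(ticket.job_done())"
```

```text
the job is handed in; nothing more can be done
None
```

I did all four steps in order and handed the job in at about 39 s on the robot's clock; no verdict is reported.

**What I did:** I laid the dust cover on the mat and snapped the aluminium plate home. I then stood the yellow and blue cells in their rings and threw the lever to its stop, which gave a 12 N reaction. Those were the only two cells I found: neither camera showed a green or white one at any point.

**Last checks:**
- **Cover:** about 1 mm from the mat's measured middle, lying flat, with its top at z 22 mm.
- **Plate:** top face at z 60.4 mm, against 61 mm expected when home, and tilt below 0.001 rad.
- **Cells:** the top view, taken just before the lever push, put both within 1.5 mm of their ring centres. In the final pictures their pointers still lie over the red marks.
- **Lever:** the ball is about 40 mm past the pivot, which is full throw.
- **Bystanders:** the amber bottle and the flask look unmoved in the pictures; I did not measure them.

**Disagreements:** the two cameras differed by about 3 mm in x throughout, so I used the average. The scene camera put the cells 10 to 17 mm further along x. I discounted that because it sees the sides of the caps and the cells partly hide each other; in its pictures the blue foot looked centred in its ring.

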